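# Load the finishing bowl and add four clicks

## Task

Tip the four polishing balls out of the steel mug into the blue bowl of the finishing machine and stand the mug upright in the grey tray again. Then turn the timer dial clockwise by exactly four clicks from where it stands. Leave the two bottles and the roll of tape where they are.

Things in the scene. Friction and masses are not known exactly. Their poses are not given: they have to be found in the camera images.
- finisher: Fixed bench finishing machine: grey base 130 x 280 x 30 mm, a blue open bowl on its +y half and a white control pod (112 x 104 mm, top at 62 mm) with the timer dial on its -y half, dial axis 160 mm from the bowl axis. Origin at the centre of its underside, on the bench; x points to its back, y towards the bowl, z up. It stands turned by up to 0.2 rad; its left edge may reach the tray.
- bowl_rim (a point): Centre of the bowl's mouth, at the height of its rim (105 mm above the bench). The bowl is 160 mm across outside at the rim and 152 mm inside, 50 mm deep, narrowing to about 100 mm at its floor, with a small cone 30 mm wide and 18 mm high (its steel cap to 23 mm) in the middle of the floor.
- dial (a joint): Angle of the timer dial in rad, growing clockwise as seen from above. It clicks into a stop every 0.349 rad (20 degrees): stops at 0, 0.349 .. 2.793 (nine in all, end stops just beyond the first and the last). It starts at one of the first four stops. A sprung roller makes the clicks: it takes 0.1 to 0.2 N m to leave a stop; midway it snaps on to the next, and when let go it settles in the nearest stop. One white scale mark on the pod per stop (the first one orange).
- dial_grip (a point): Point on the dial's vertical axis at the height to grip it, 98 mm above the bench. The dial is a black round skirt (68 mm across, 9 mm high) that carries an upright bar 66 mm long, 16 mm thick and 36 mm high (from 74 to 110 mm above the bench) through the axis. This frame turns with the dial: its x axis runs along the bar towards the pointer, its z axis is up, so grip across its y axis.
- dial_pointer (a point): Outer end of the orange pointer line on top of the dial's bar, 30 mm from the dial's axis, 110 mm above the bench.
- mug: Loose round steel mug without handle, open at the top: 88 mm high, outside 60 mm across at the foot widening to 68 mm at the rim (65 mm at two thirds of its height), walls 2.5 mm, floor 4 mm thick, 160 g. Origin at the centre of its underside, z up through its mouth. The four balls lie in it. It starts in the tray.
- block_tray: Fixed shallow grey tray on the bench, 155 (x) x 205 (y) mm, floor 3 mm above the bench, thin walls 22 mm high; origin at its centre on the bench, x away from the robot.
- mug_rim (a point): Centre of the mug's mouth, 88 mm above its underside.
- ball_0_center (a point): Centre of one of the four white ceramic polishing balls, 20 mm across, 18 g; at the start in the mug.
- ball_1_center (a point): Centre of one of the four white ceramic polishing balls, 20 mm across, 18 g; at the start in the mug.
- ball_2_center (a point): Centre of one of the four white ceramic polishing balls, 20 mm across, 18 g; at the start in the mug.
- ball_3_center (a point): Centre of one of the four white ceramic polishing balls, 20 mm across, 18 g; at the start in the mug.
- wipe_bottle: Bystander: white bottle with blue cap, 52 mm across, 130 mm high; origin at the centre of its underside. Not to be moved.
- oil_bottle: Bystander: small oiler with orange nozzle, 42 mm across, 109 mm high; origin at the centre of its underside. Not to be moved.
- tape_roll: Bystander: roll of tape lying flat, 96 mm across, 25 mm high; origin at the centre of its underside. Not to be moved.

How it is judged:
By the outcome, as a careful person would: the job done as asked, in the order asked, and still so for the second after the job is handed in, with the robot touching nothing.
It also fails if it takes over 72 s, if anything falls off the work surface, if the arm or the gripper's body presses on something with over 40 N, if the wrist force passes 120 N, or if a joint passes its speed limit or range.

## Robot

A 7-joint arm with a two-finger parallel gripper is mounted at the origin on a cart in front of the work surface, level with it; the furniture and walls round the work are solid. World frame = base frame: x ahead of the robot, y to its left, z up, the work surface at z = 0. Lengths are in mm, angles in rad, forces in N, time in s.
With the tool pointing down it reaches from about 425 to 825 mm from the base axis. Payload 3.6 kg.
Tool frame: the origin (TCP) lies midway between the tips of the shut fingers; the grasp point (between the pads) lies 19 mm behind it; x points along the fingers, y is the direction in which the jaws open and shut, and the axes are right-handed (so a half turn about x gives the same grasp; the last joint's range is limited). The gripper opens to 93 mm and grips with 3 to 60 N. Pads are 15 mm wide; open, the fingers measure 128 mm over their backs; the gripper's body (75 mm by 188 mm) begins 65 mm behind the grasp point.
Start: joints at [1.194, 0.615, -0.013, 1.423, 0.008, 1.103, -0.04], TCP at [222.772, -610.599, 178.74] pointing down, gripper open.
Joint ranges: [-3.12, 3.12], [-0.3, 2.06], [-1.34, 1.32], [0.26, 2.42], [-1.36, 4.5], [0.01, 1.98], [-2.84, 2.84]. Speed limits (rad/s): [2.79, 2.79, 3.14, 3.14, 3.14, 3.14, 3.14].

## Interface

Orientations are given as a 3x3 rotation matrix whose columns are the frame's x, y, z axes.
In Python, from rig import robot, read_camera, calibration gives the robot as it stands.
- The arm moves only by the tool play_rows, never from a script. Its argument "commands" is a list that holds one entry, the list of rows, each a list of 4 numbers: the shift along the tool's x, y, z in m, then the turn about the tool's x in degrees. In form: [[[dx, dy, dz, spin], ...]]. A call has 1 to 10 rows; each row shifts and turns the commanded pose from where the row before left it, along the tool's axes as they then stand; what a row does not reach is not made up. A row lasts 1/8 s, in which the tool goes at most 62.5 mm and 10.7 degrees, less where a joint would pass 70% of its speed; a pose out of reach is approached as far as the arm can. A call is refused whole if a number of a shift passes 0.0625 or a number of a turn 10.7, either way. A call with a gripper value outside its range is refused whole. "jaw" is the closure in counts, from 0 (fully open) to 255 (shut), set as the call begins (left out, the last holds). The fingers move at their own pace and stop on an object; the grip force is fixed at half the most. Time passes only in rows, so rows that do not move let the fingers close. It gives the time, the measured TCP pose, the force and the opening at its end, in the units of the state.
- robot.get_obs(): the state, without advancing time (a new reading comes with each control period).
- read_camera(name): name is "scene" or "top" or "wrist"; returns the picture (384x512x3 uint8, red, green, blue); there is no depth.
- calibration(name): a dict with "mtx" (3x3 intrinsics, pixels), "camera_from_world" (4x4, takes a point from world to camera coordinates). Camera axes: x right, y down, z forward; pixel columns grow to the right and rows downward; lengths in mm; the calibration is good to about 2 mm. A picture is of the moment at which its call begins: read the wrist's pose just before it. calibration takes no time and is no camera call; for the wrist camera it gives the pose at the moment of the call.
- robot.close_job(): hands the job in, once; it reports no verdict.
The state is a dict: "clock": time; "joint_pos": joint angles; "dq": joint speeds; "tau": joint torques, N m; "ee_pos": TCP position; "eef_rot": TCP orientation; "force": force on the tool from outside, world axes, zero at the start; "ft_torque": the same for the moment, N m; "grip_width": opening from 0.0 (shut) to 1.0 (fully open).
Only numpy, scipy, OpenCV 4.12 (cv2) and the standard library are available. Lean on these libraries where they do the work, as an engineer would, in place of code of your own. Each camera call takes 0.05 s, during which the arm holds its last target.

## Working session

There is one attempt and no reset: what is moved stays moved. The work goes in short steps, Python scripts to look and compute and a tool call to move; the robot and the scene stay as the last step left them, time stands still between calls to the robot, and variables do not carry over. Pictures are saved under pics/ and viewed, and the job is handed in when it is done.

Besides the shell and the picture viewer there is one more tool, called after "Request:" as name(argument=value, ...) on one line, values as JSON. play_rows: Moves the arm, as the interface text tells. Its arguments: {"type":"object","properties":{"commands":{"type":"array"},"jaw":{"type":"number"}},"required":["commands"]}

```bash
ls; mkdir -p pics; python3 - <<'E'
from rig import robot, read_camera, calibration
import cv2, numpy as np
o=robot.get_obs()
for k,v in o.items(): print(k,np.round(np.array(v),3).tolist())
for n in ["scene","top","wrist"]:
    im=read_camera(n); cv2.imwrite(f"pics/{n}0.png",im[:,:,::-1])
    c=calibration(n); print(n,np.round(c["mtx"],1).tolist(),np.round(c["camera_from_world"],3).tolist())
E
```

```text
pics
clock 0.0
joint_pos [1.195, 0.616, -0.013, 1.425, 0.008, 1.103, -0.04]
dq [0.0, -0.001, 0.0, 0.002, -0.0, -0.0, -0.001]
tau [0.0, -45.893, 0.209, -16.575, -0.061, 0.02, 0.0]
ee_pos [222.45, -609.789, 177.581]
eef_rot [[-0.001, 0.343, -0.939], [0.002, -0.939, -0.343], [-1.0, -0.003, 0.0]]
force [-0.64, 0.262, 0.157]
ft_torque [-0.024, 0.011, 0.011]
grip_width 1.004
scene [[383.8, 0.0, 261.6], [0.0, 383.8, 189.5], [0.0, 0.0, 1.0]] [[-0.865, -0.502, -0.011, 312.569], [-0.26, 0.466, -0.846, 342.265], [0.429, -0.729, -0.533, 566.012], [0.0, 0.0, 0.0, 1.0]]
top [[425.2, 0.0, 246.7], [0.0, 425.2, 196.4], [0.0, 0.0, 1.0]] [[0.018, -1.0, 0.012, -296.938], [-0.984, -0.02, -0.179, 515.253], [0.18, -0.009, -0.984, 1185.485], [0.0, 0.0, 0.0, 1.0]]
wrist [[274.5, 0.0, 254.7], [0.0, 274.5, 190.5], [0.0, 0.0, 1.0]] [[0.343, -0.939, -0.002, -647.884], [-0.911, -0.333, 0.245, -29.576], [-0.231, -0.082, -0.969, 390.333], [0.0, 0.0, 0.0, 1.0]]
```

View pics/scene0.png

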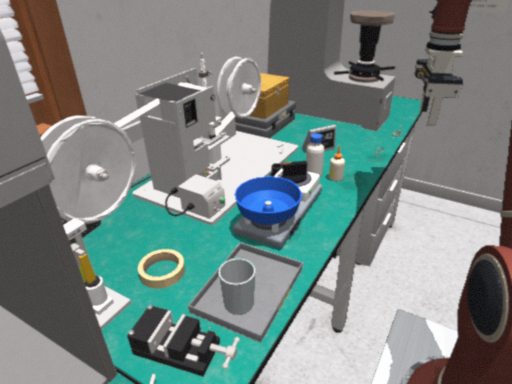

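View pics/top0.png

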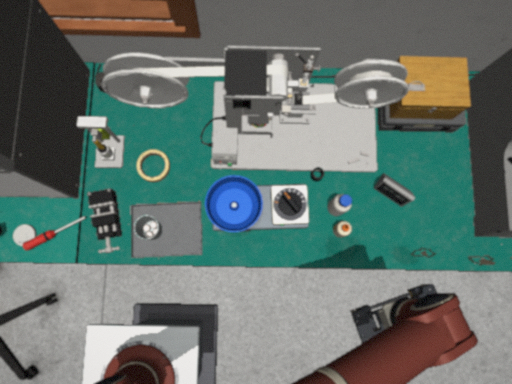

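View pics/wrist0.png

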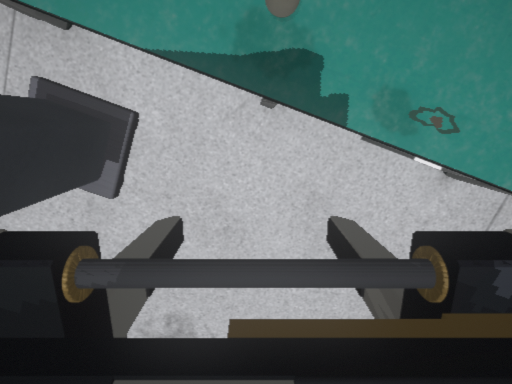

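The top view shows the mug in the tray near (148,228), the blue bowl near (234,203), the dial near (290,203), and the bottles near (341,203) and (344,228). The tape is near (153,165). A tool that only turns about its own x stays vertical, so I'll have to tip the mug by pivoting it between the pads against the bowl rim.

```bash
cat > h.py <<'E'
import numpy as np, cv2
from rig import calibration
def ray(cal,uv,z):
    M=cal["camera_from_world"];R=M[:3,:3];t=M[:3,3];C=-R.T@t
    d=R.T@np.linalg.inv(cal["mtx"])@np.array([uv[0],uv[1],1.]);s=(z-C[2])/d[2]
    return C+s*d
def proj(cal,p):
    M=cal["camera_from_world"];q=cal["mtx"]@(M[:3,:3]@np.array(p,float)+M[:3,3]);return q[:2]/q[2]
E
python3 - <<'E'
import cv2,numpy as np
from h import *
from rig import calibration
ct=calibration("top")
im=cv2.imread("pics/top0.png")
cv2.imwrite("pics/topz.png",cv2.resize(im[140:270,90:370],None,fx=2.8,fy=2.8,interpolation=cv2.INTER_CUBIC))
hsv=cv2.cvtColor(im,cv2.COLOR_BGR2HSV)
m=cv2.inRange(hsv,(108,150,60),(125,255,255))
cs,_=cv2.findContours(m,0,2)
for c in cs:
    if cv2.contourArea(c)>30:
        e=cv2.fitEllipse(cv2.convexHull(c)); print("blue",cv2.contourArea(c),np.round(e[0],1),np.round(e[1],1),ray(ct,e[0],105).round(1))
for n,uv,z in [("tray tl",(132,205),22),("tray tr",(201,203),22),("tray br",(201,255),22),("tray bl",(132,257),22),("mug rim",(148,228),91),("dial",(290,203),110),("wipe",(344,203),130),("oil",(344,228),109),("tape",(153,165),25),("sander base",(212,165),5),("sander body",(240,125),200)]:
    print(n,ray(ct,uv,z).round(0))
E
```

```text
blue 78.0 [345.  200.1] [10.1 10.7] [ 505.6 -558.8  105. ]
blue 2334.5 [233.5 203.5] [55.2 55.7] [ 489.9 -250.3  105. ]
tray tl [493.  50.  22.]
tray tr [ 503. -153.   22.]
tray br [ 351. -158.   22.]
tray bl [341.  40.  22.]
mug rim [419. -16.  91.]
dial [ 494. -406.  110.]
wipe [ 493. -550.  130.]
oil [ 428. -553.  109.]
tape [615.  -5.  25.]
sander base [ 624. -180.    5.]
sander body [ 683. -265.  200.]
```

View pics/topz.png

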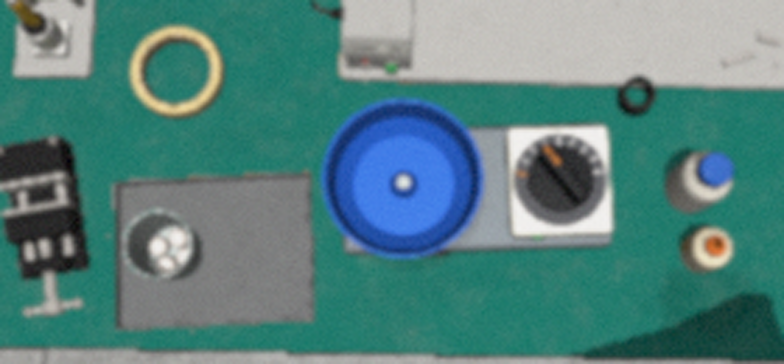

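Request:
play_rows(commands=[[[0, -0.015, -0.056, -5], [0, -0.015, -0.054, -5], [0, -0.015, -0.053, -5], [0, -0.015, -0.052, -5], [0, -0.015, -0.051, -5], [0, -0.015, -0.049, -5], [0, -0.015, -0.048, -5]]], jaw=0)

```text
clock: 1.02
ee_pos: [458.7, -321.4, 178.5]
eef_rot: [[0.0, 0.822, -0.57], [0.0, -0.57, -0.822], [-1.0, -0.0, -0.0]]
force: [0.1, 0.0, -0.9]
grip_width: 1.0
```

Request:
play_rows(commands=[[[0, -0.015, -0.047, -5], [0, -0.015, -0.045, -5], [0, -0.015, -0.044, -5], [0, -0.015, -0.043, -5], [0, -0.015, -0.041, -5], [0, -0.015, -0.04, -5], [0, -0.015, -0.02, -5], [0, 0, 0, 0]]])

```text
clock: 2.02
ee_pos: [461.4, -30.5, 178.8]
eef_rot: [[-0.001, 1.0, 0.003], [-0.0, 0.003, -1.0], [-1.0, -0.001, 0.0]]
force: [0.3, -0.9, -0.7]
grip_width: 1.002
```

```bash
python3 - <<'E'
from rig import robot, read_camera, calibration
import cv2, numpy as np
from h import *
o=robot.get_obs(); print(o["clock"],o["ee_pos"],np.round(o["eef_rot"],3).tolist(),np.round(o["joint_pos"],2))
c=calibration("wrist"); im=read_camera("wrist"); np.savez("w1.npz",**c); cv2.imwrite("pics/w1.png",im[:,:,::-1])
im=read_camera("top"); cv2.imwrite("pics/top1.png",im[:,:,::-1])
E
```

```text
2.025 [461.35734373 -30.52102929 178.7924732 ] [[-0.001, 1.0, 0.003], [-0.0, 0.003, -1.0], [-1.0, -0.001, 0.0]] [ 0.33  0.35 -0.42  1.93  0.18  0.89 -0.18]
```

View pics/w1.png

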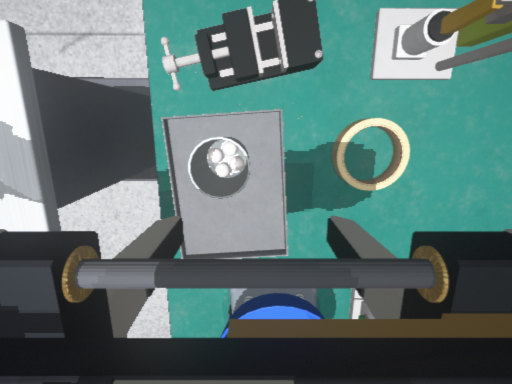

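View pics/top1.png

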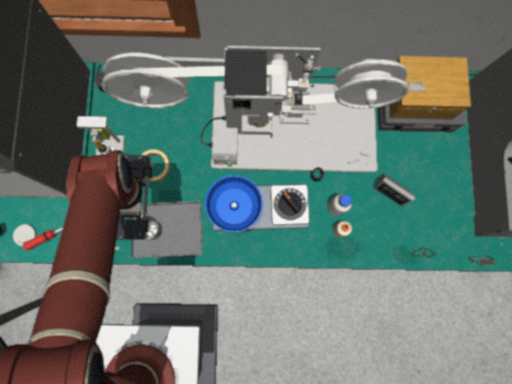

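```bash
python3 - <<'E'
import cv2, numpy as np
from h import *
from rig import calibration
c=dict(np.load("w1.npz")); ct=calibration("top")
im=cv2.imread("pics/w1.png")
for uv in [(218.5,167.5),(188,167),(249,167),(218,138),(218,197)]: print(uv,ray(c,uv,91).round(1))
print("top",ray(ct,(147.3,227.1),91).round(1))
for uv in [(165,118),(281,111),(286,252)]: print("tray",ray(c,uv,22).round(1))
for n,uv in [("vise handle",(165,42)),("vise corner",(212,88)),("vise r",(322,72))]: print(n,ray(c,uv,40).round(0))
cv2.imwrite("pics/w1z.png",cv2.resize(im[90:270,150:300],None,fx=4,fy=3.3*4/3.3,interpolation=cv2.INTER_CUBIC)[:600])
E
```

```text
(218.5, 167.5) [421.  -11.1  91. ]
(188, 167) [388.  -10.6  91. ]
(249, 167) [454.  -10.4  91. ]
(218, 138) [421.4  20.4  91. ]
(218, 197) [419.5 -44.2  91. ]
top [421.5 -14.2  91. ]
tray [345.2  41.2  22. ]
tray [493.4  50.3  22. ]
tray [ 505.9 -145.7   22. ]
vise handle [357. 125.  40.]
vise corner [409.  76.  40.]
vise r [538.  94.  40.]
```

View pics/w1z.png

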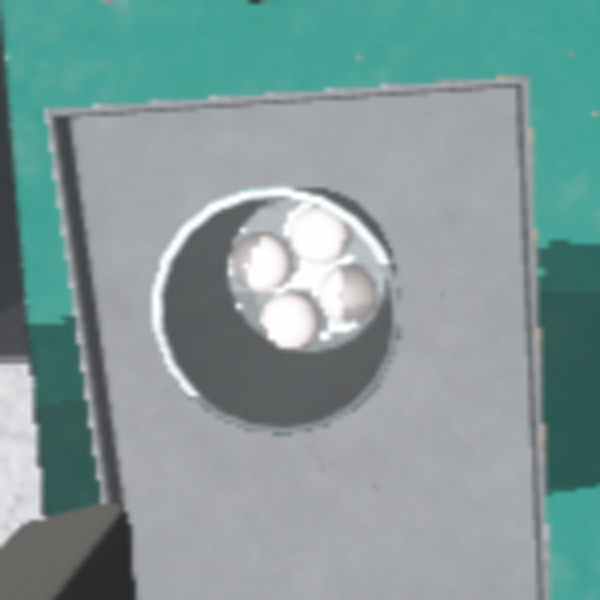

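Request:
play_rows(commands=[[[0, -0.019, -0.009, 0], [0, -0.019, -0.009, 0], [0.015, 0, 0, 0], [0.015, 0, 0, 0], [0, 0, 0, 0]]])

```text
clock: 2.75
ee_pos: [424.1, -15.1, 148.0]
eef_rot: [[-0.002, 1.0, -0.003], [-0.001, -0.003, -1.0], [-1.0, -0.002, 0.001]]
force: [-0.4, 0.1, 0.4]
grip_width: 0.996
```

Request:
play_rows(commands=[[[0.025, -0.002, -0.002, 0], [0.03, 0, 0, 0], [0.03, 0, 0, 0], [0.025, 0, 0, 0], [0, 0, 0, 0], [0, 0, 0, 0]]])

```text
clock: 3.5
ee_pos: [423.7, -11.7, 39.6]
eef_rot: [[0.002, 1.0, -0.0], [-0.0, -0.0, -1.0], [-1.0, 0.002, 0.0]]
force: [-0.4, 0.9, -0.3]
grip_width: 1.0
```

Request:
play_rows(commands=[[[0, 0, 0, 0], [0, 0, 0, 0], [0, 0, 0, 0], [0, 0, 0, 0], [0, 0, 0, 0], [0, 0, 0, 0]]], jaw=255)

```text
clock: 4.25
ee_pos: [422.6, -11.3, 39.2]
eef_rot: [[0.0, 1.0, 0.001], [-0.0, 0.001, -1.0], [-1.0, 0.0, 0.0]]
force: [-1.1, -1.3, 6.2]
grip_width: 0.725
```

Request:
play_rows(commands=[[[0, 0, 0, 0], [0, 0, 0, 0], [-0.01, 0, 0, 0], [-0.02, 0, 0, 0], [-0.02, 0, 0, 0], [0, 0, 0, 0]]])

```text
clock: 5.0
ee_pos: [423.4, -11.2, 89.8]
eef_rot: [[0.003, 1.0, 0.0], [0.0, 0.0, -1.0], [-1.0, 0.003, -0.0]]
force: [0.1, -0.3, -2.8]
grip_width: 0.725
```

```bash
python3 - <<'E'
from rig import robot, read_camera, calibration
import cv2, numpy as np
for n in ["scene","wrist"]:
    im=read_camera(n); cv2.imwrite(f"pics/{n}2.png",im[:,:,::-1])
E
```

```text
(no output)
```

View pics/scene2.png

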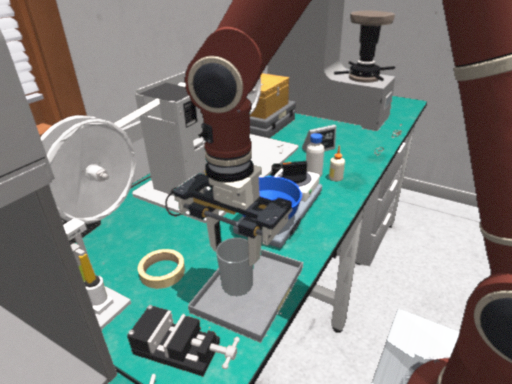

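View pics/wrist2.png

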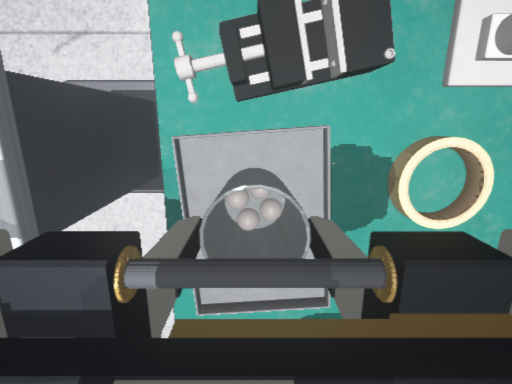

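Request:
play_rows(commands=[[[-0.012, 0, 0, 0], [-0.012, 0.01, 0.01, 0], [-0.012, 0.019, 0.024, 0], [0, 0.019, 0.03, 0], [0, 0.019, 0.03, 0], [0, 0, 0.018, 0], [0, 0, 0.006, 0], [0, 0, 0, 0]]])

```text
clock: 6.1
ee_pos: [488.5, -128.4, 124.6]
eef_rot: [[-0.001, 1.0, 0.001], [0.001, 0.001, -1.0], [-1.0, -0.001, -0.001]]
force: [0.7, 0.0, -2.5]
grip_width: 0.723
```

```bash
python3 - <<'E'
from rig import robot, read_camera, calibration
import cv2, numpy as np
for n in ["scene","wrist"]:
    im=read_camera(n); cv2.imwrite(f"pics/{n}3.png",im[:,:,::-1])
E
```

```text
(no output)
```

View pics/scene3.png

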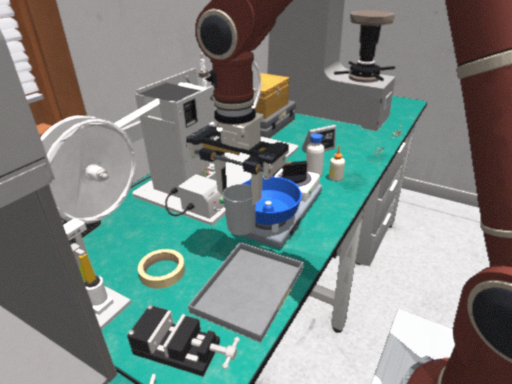

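View pics/wrist3.png

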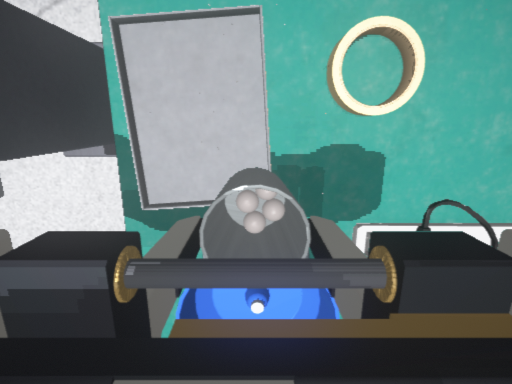

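Request:
play_rows(commands=[[[0, 0, 0.008, 0], [0, 0, 0.008, 0], [0, 0, 0.008, 0], [0, 0, 0.006, 0], [0, 0, 0, 0]]])

```text
clock: 6.82
ee_pos: [490.2, -159.3, 125.0]
eef_rot: [[0.001, 1.0, 0.0], [0.0, 0.0, -1.0], [-1.0, 0.001, -0.0]]
force: [0.3, 2.3, -0.2]
grip_width: 0.72
```

```bash
python3 - <<'E'
from rig import robot, read_camera, calibration
import cv2, numpy as np
o=robot.get_obs(); print(o["ft_torque"])
for n in ["scene"]:
    im=read_camera(n); cv2.imwrite(f"pics/{n}4.png",cv2.resize(im[130:280,170:330,::-1],None,fx=4,fy=4))
E
```

```text
[ 0.68640501 -0.25047328  0.03997979]
```

View pics/scene4.png

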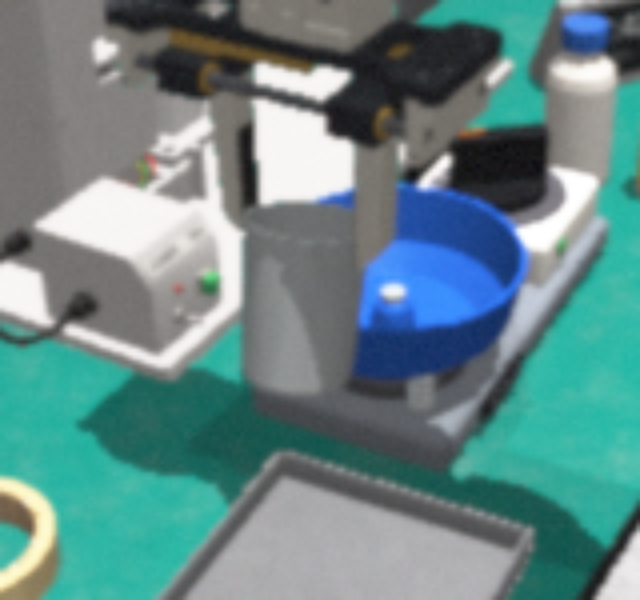

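The mug is pivoting freely on the rim with only 2 N of force, so I'll keep going.

Request:
play_rows(commands=[[[0, 0, 0.008, 0], [0, 0, 0.008, 0], [0, 0, 0.008, 0], [0, 0, 0.008, 0], [0, 0, 0.008, 0], [0, 0, 0.008, 0], [0, 0, 0, 0]]])

```text
clock: 7.75
ee_pos: [488.4, -208.7, 124.5]
eef_rot: [[-0.002, 1.0, -0.001], [-0.001, -0.001, -1.0], [-1.0, -0.002, 0.001]]
force: [-1.3, 1.8, 1.3]
grip_width: 0.711
```

```bash
python3 - <<'E'
from rig import robot, read_camera, calibration
import cv2, numpy as np
for n in ["scene"]:
    im=read_camera(n); cv2.imwrite(f"pics/{n}5.png",cv2.resize(im[130:280,170:330,::-1],None,fx=4,fy=4))
E
```

```text
(no output)
```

View pics/scene5.png

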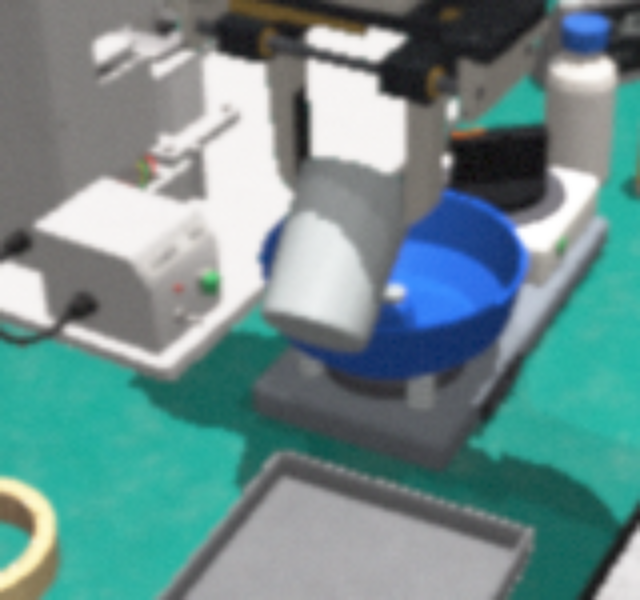

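Request:
play_rows(commands=[[[0.004, 0, 0.003, 0], [0.004, 0, 0.003, 0], [0.004, 0, 0, 0], [0.004, 0, 0, 0], [0.004, 0, 0, 0], [0.004, 0, 0, 0], [0, 0, 0, 0], [0, 0, 0, 0]]])

```text
clock: 8.8
ee_pos: [491.7, -216.3, 102.2]
eef_rot: [[0.005, 1.0, -0.001], [-0.005, -0.001, -1.0], [-1.0, 0.005, 0.005]]
force: [0.0, -2.1, 7.6]
grip_width: 0.708
```

```bash
cat > look.py <<'E'
import sys
from rig import robot, read_camera, calibration
import cv2, numpy as np
i=sys.argv[1]
im=read_camera("scene"); a=cv2.resize(im[130:280,170:330,::-1],None,fx=4,fy=4)
cv2.imwrite(f"pics/s{i}.png",a)
if len(sys.argv)>2:
    im=read_camera("wrist"); cv2.imwrite(f"pics/w{i}.png",im[:,:,::-1])
E
python3 look.py 6 w
```

```text
(no output)
```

View pics/s6.png

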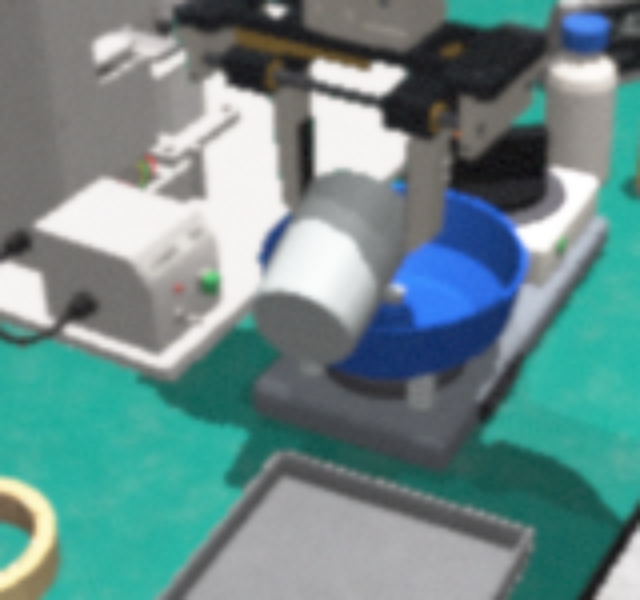

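View pics/w6.png

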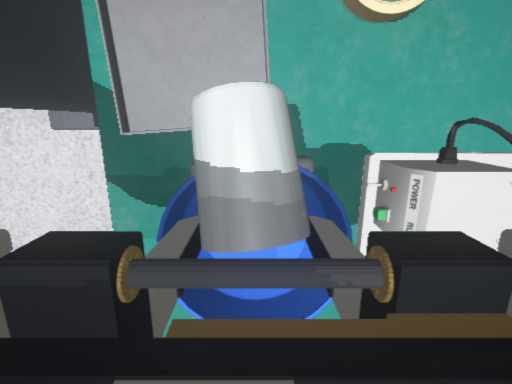

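Request:
play_rows(commands=[[[0.004, 0, 0, 0], [0.004, 0, 0, 0], [0, 0, 0, 0], [0, 0, 0, 0]]])

```text
clock: 9.4
ee_pos: [491.8, -219.7, 95.0]
eef_rot: [[0.006, 1.0, -0.002], [-0.009, -0.002, -1.0], [-1.0, 0.006, 0.009]]
force: [-0.7, -7.6, 11.2]
grip_width: 0.709
```

```bash
python3 look.py 7 w
```

```text
(no output)
```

View pics/s7.png

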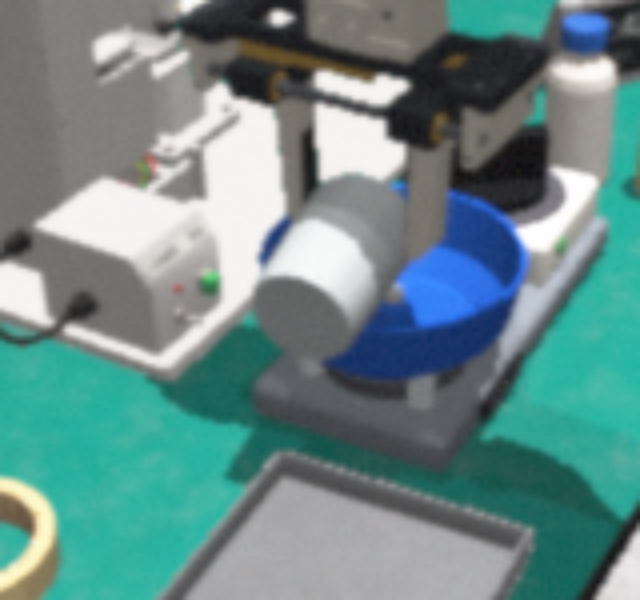

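View pics/w7.png

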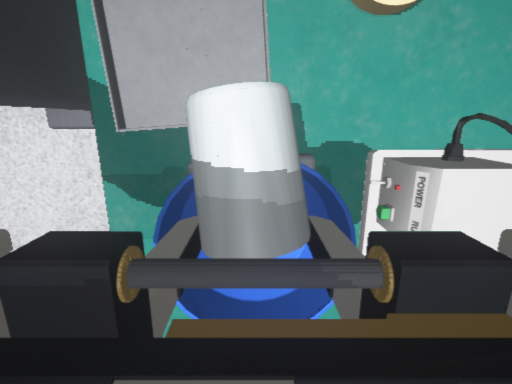

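```bash
python3 - <<'E'
from rig import robot, read_camera, calibration
from h import *
c=calibration("scene")
o=robot.get_obs();p=o["ee_pos"]+np.array([0,0,19])
h=55
for f in [0,10,20,30]:
    r=np.radians(f); ax=np.array([0,-np.cos(r),-np.sin(r)]); up=np.array([0,-np.sin(r),np.cos(r)])
    fc=p-ax*h
    pts=[fc+30*np.array([np.cos(t),0,0])+30*np.sin(t)*up for t in np.linspace(0,6.28,40)]
    q=np.array([proj(c,x) for x in pts])
    e=cv2.fitEllipse(q.astype(np.float32)); q=(q-[170,130])*4
    print(f,q.min(0).round(),q.max(0).round(),np.round(e[1],1),round(e[2]))
E
```

```text
0 [263. 265.] [356. 361.] [18.9 27.5] 137
10 [263. 246.] [357. 350.] [21.6 27.7] 147
20 [264. 227.] [360. 337.] [23.5 27.8] 161
30 [266. 209.] [365. 321.] [24.6 27.9] 1
```

```bash
python3 - <<'E'
from rig import robot, read_camera, calibration
from h import *
im=read_camera("scene")[:,:,::-1]; cv2.imwrite("pics/sraw8.png",im)
a=cv2.resize(im[160:230,225:290],None,fx=8,fy=8,interpolation=cv2.INTER_CUBIC)
cv2.imwrite("pics/z8.png",a)
c=calibration("wrist"); w=read_camera("wrist")[:,:,::-1]; cv2.imwrite("pics/w8.png",w); np.savez("w8.npz",**c)
print(robot.get_obs()["clock"])
E
```

```text
9.6
```

View pics/z8.png

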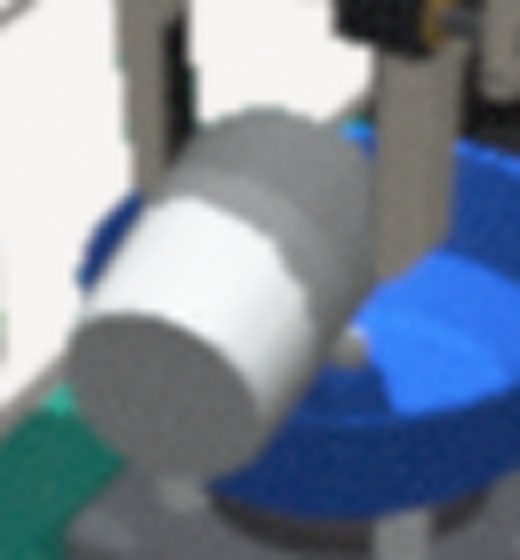

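```bash
python3 - <<'E'
from h import *
from rig import robot,calibration
c=calibration("scene"); w=dict(np.load("w8.npz")); o=robot.get_obs(); print(o["ee_pos"],o["force"],o["ft_torque"])
for n,uv in [("ctr",(245.6,209.4)),("bot",(225+170/8,160+482/8))]:
    for z in [75,85,95,105,115,125,135,145]: print(n,z,ray(c,uv,z).round(0))
for z in [90,105,120,135,150,165]: print("w left,right,top edge",z,ray(w,(188,100),z).round(0),ray(w,(288,95),z).round(0),ray(w,(240,82),z).round(0))
# rim check in scene
for t in np.radians([0,60,90,120,180]): 
    q=proj(c,[490+80*np.cos(t),-250+80*np.sin(t),105]); print("rim",np.degrees(t).round(),q.round(1),((q-[225,160])*8).round(), "wrist",proj(w,[490+80*np.cos(t),-250+80*np.sin(t),105]).round())
for s in (-1,1): 
    q=proj(c,o["ee_pos"]+np.array([s*33,0,0])); print("tip",((q-[225,160])*8).round())
E
```

```text
[ 491.78220907 -219.6829273    95.00414357] [-2.51500107 -6.12445371 11.37342939] [-1.33872315  0.28005033  0.12584933]
ctr 75 [ 524. -206.   75.]
ctr 85 [ 516. -194.   85.]
ctr 95 [ 508. -182.   95.]
ctr 105 [ 500. -171.  105.]
ctr 115 [ 492. -159.  115.]
ctr 125 [ 484. -147.  125.]
ctr 135 [ 477. -135.  135.]
ctr 145 [ 469. -123.  145.]
bot 75 [ 500. -171.   75.]
bot 85 [ 492. -160.   85.]
bot 95 [ 485. -149.   95.]
bot 105 [ 478. -137.  105.]
bot 115 [ 470. -126.  115.]
bot 125 [ 463. -115.  125.]
bot 135 [ 455. -104.  135.]
bot 145 [448. -93. 145.]
w left,right,top edge 90 [ 442. -136.   90.] [ 515. -133.   90.] [ 480. -124.   90.]
w left,right,top edge 105 [ 446. -137.  105.] [ 513. -134.  105.] [ 481. -126.  105.]
w left,right,top edge 120 [ 449. -138.  120.] [ 512. -135.  120.] [ 482. -128.  120.]
w left,right,top edge 135 [ 452. -139.  135.] [ 510. -137.  135.] [ 482. -130.  135.]
w left,right,top edge 150 [ 456. -140.  150.] [ 508. -138.  150.] [ 483. -131.  150.]
w left,right,top edge 165 [ 459. -141.  165.] [ 506. -139.  165.] [ 484. -133.  165.]
rim 0.0 [238.7 184.9] [109. 199.] wrist [356. 251.]
rim 60.0 [236.8 203.4] [ 94. 347.] wrist [309. 163.]
rim 90.0 [249.3 210.8] [195. 407.] wrist [254. 148.]
rim 120.0 [267.6 213.5] [341. 428.] wrist [198. 164.]
rim 180.0 [298. 203.] [584. 344.] wrist [151. 252.]
tip [381. 378.]
tip [184. 315.]
```

View pics/w8.png

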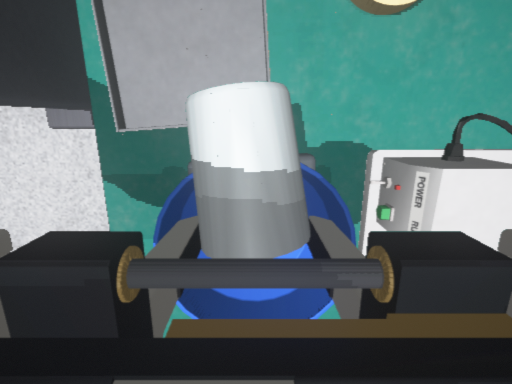

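Request:
play_rows(commands=[[[0, 0, 0.005, 0], [0, 0, 0.005, 0], [0, 0, 0.005, 0], [0, 0, 0, 0]]])

```text
clock: 10.1
ee_pos: [490.0, -228.7, 92.6]
eef_rot: [[0.001, 1.0, 0.0], [-0.0, 0.0, -1.0], [-1.0, 0.001, 0.0]]
force: [1.1, 1.4, 2.5]
grip_width: 0.708
```

```bash
python3 look.py 9 w; python3 - <<'E'
from rig import robot
o=robot.get_obs(); print(o["ee_pos"],o["force"],o["ft_torque"])
E
```

```text
[ 489.99121857 -228.56287459   92.76861193] [0.31472799 0.63489914 3.14945686] [ 0.41188038 -0.23901503  0.02669243]
```

View pics/s9.png

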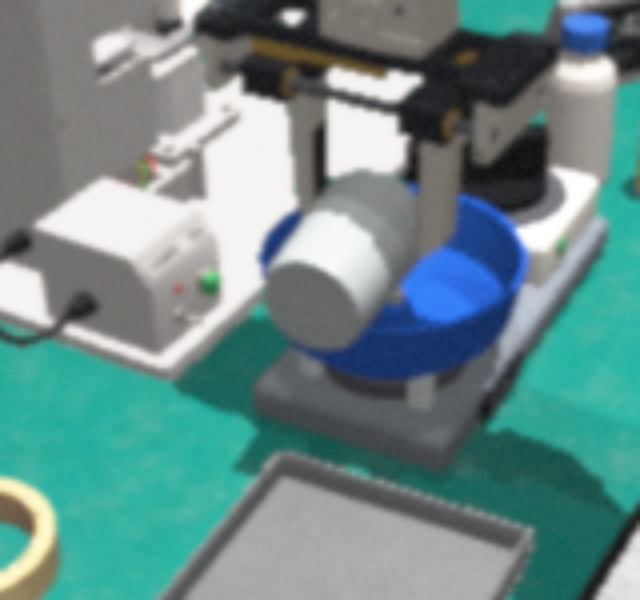

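View pics/w9.png

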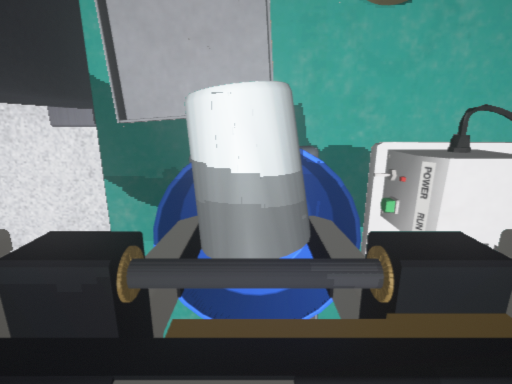

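Request:
play_rows(commands=[[[0, 0, 0.004, 0], [0.003, 0, 0.004, 0], [0.004, 0, 0, 0], [0.004, 0, 0, 0], [0.003, 0, 0, 0], [0, 0, 0, 0]]])

```text
clock: 10.95
ee_pos: [488.4, -241.5, 78.8]
eef_rot: [[-0.001, 1.0, -0.002], [-0.007, -0.002, -1.0], [-1.0, -0.001, 0.007]]
force: [-1.8, -6.0, 3.7]
grip_width: 0.702
```

```bash
python3 look.py 10 w; python3 - <<'E'
from rig import robot
o=robot.get_obs(); print(o["ee_pos"],o["force"],o["ft_torque"])
E
```

```text
[ 488.45055817 -241.46545616   78.89427119] [-2.75816213 -5.05896966  4.43138408] [-1.11172965  0.44770611  0.13093245]
```

View pics/s10.png

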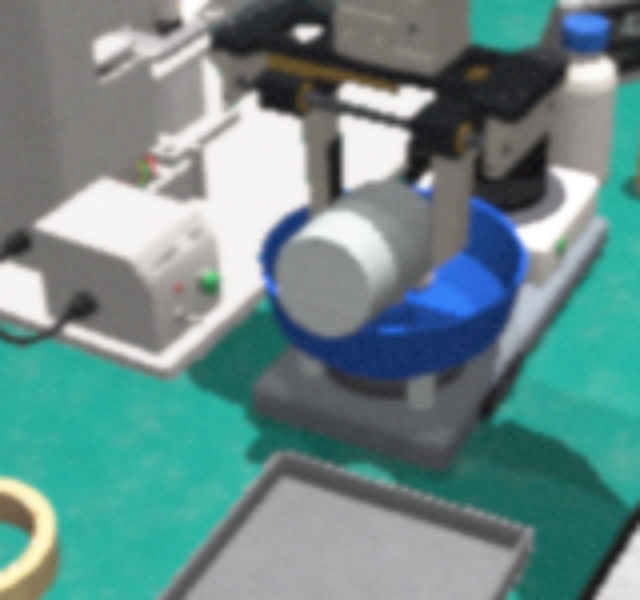

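View pics/w10.png

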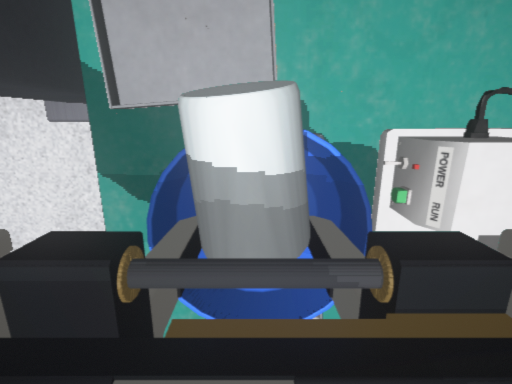

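```bash
python3 - <<'E'
from rig import robot, read_camera, calibration
import cv2
im=read_camera("top")[:,:,::-1]; cv2.imwrite("pics/t11.png",cv2.resize(im[140:270,130:330],None,fx=4,fy=4,interpolation=cv2.INTER_CUBIC))
im=read_camera("scene")[:,:,::-1]; cv2.imwrite("pics/z11.png",cv2.resize(im[165:230,230:305],None,fx=8,fy=8,interpolation=cv2.INTER_CUBIC))
E
```

```text
(no output)
```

View pics/t11.png

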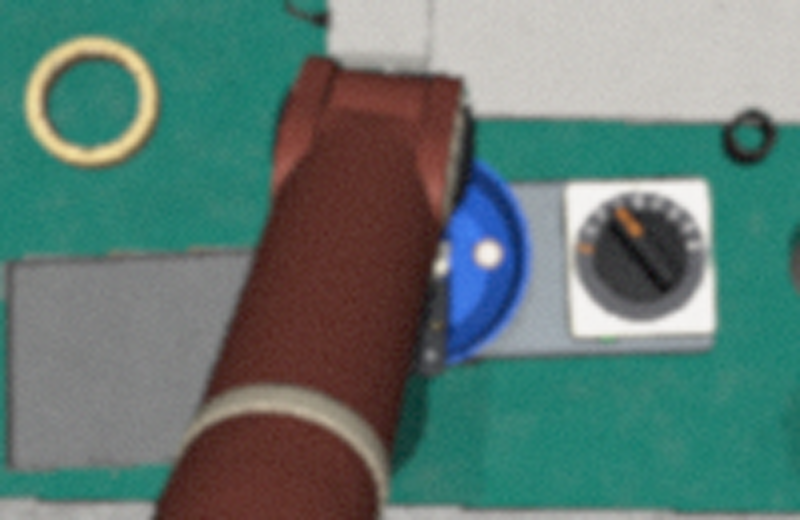

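View pics/z11.png

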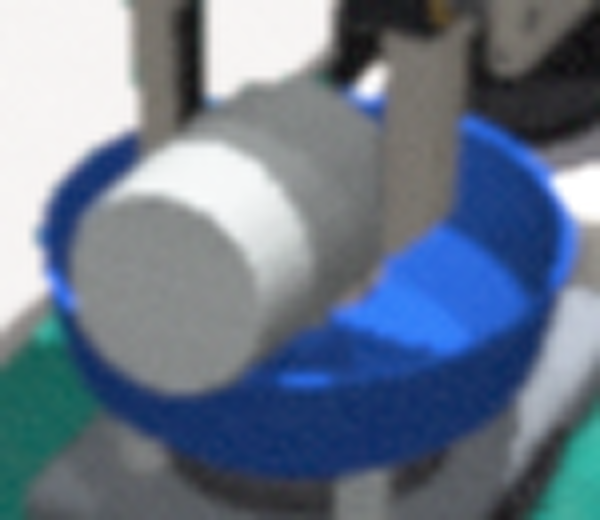

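Request:
play_rows(commands=[[[0.003, 0, 0, 0], [0.003, 0, 0, 0], [0, 0.003, 0, 0], [0, -0.006, 0, 0], [0, 0.006, 0, 0], [0, -0.003, 0, 0], [0, 0, 0, 0], [0, 0, 0, 0]]])

```text
clock: 12.15
ee_pos: [491.4, -238.6, 73.4]
eef_rot: [[0.004, 1.0, -0.001], [-0.003, -0.001, -1.0], [-1.0, 0.004, 0.003]]
force: [1.7, -5.6, 4.7]
grip_width: 0.709
```

```bash
python3 - <<'E'
from rig import robot, read_camera, calibration
import cv2
o=robot.get_obs(); print(o["ee_pos"],o["force"],o["ft_torque"])
im=read_camera("top")[:,:,::-1]; cv2.imwrite("pics/t12.png",cv2.resize(im[140:270,130:330],None,fx=4,fy=4,interpolation=cv2.INTER_CUBIC))
im=read_camera("scene")[:,:,::-1]; cv2.imwrite("pics/z12.png",cv2.resize(im[165:230,230:305],None,fx=8,fy=8,interpolation=cv2.INTER_CUBIC))
E
```

```text
[ 491.40354698 -238.6009346    73.3949134 ] [ 1.70439274 -5.63212663  4.72510524] [-1.09422235 -0.44910836 -0.07636885]
```

View pics/t12.png

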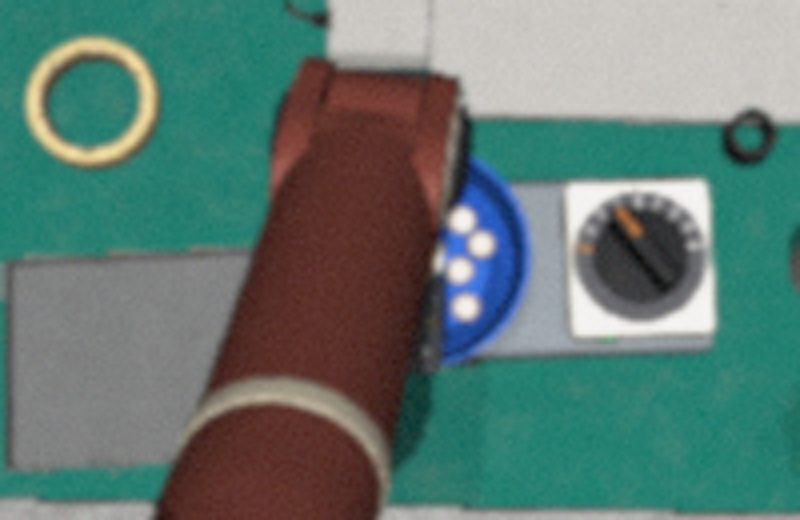

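View pics/z12.png

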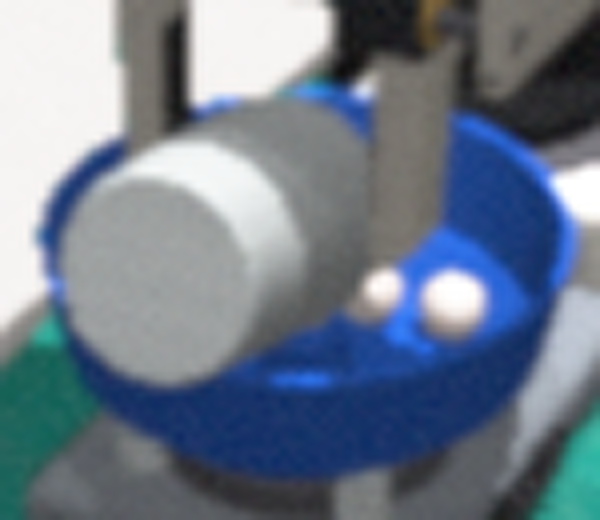

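All four balls are in the bowl, at about (463,218), (482,243), (460,270) and (465,307) in the zoomed top view. I'll lift the mug out next.

Request:
play_rows(commands=[[[-0.005, 0, 0, 0], [-0.01, 0, 0, 0], [-0.015, 0, 0, 0], [-0.02, 0, 0, 0], [-0.02, 0, 0, 0], [-0.02, 0, 0, 0], [-0.02, 0, 0, 0], [0, 0, 0, 0]]])

```text
clock: 13.25
ee_pos: [490.7, -235.9, 184.7]
eef_rot: [[0.004, 1.0, 0.001], [-0.001, 0.001, -1.0], [-1.0, 0.004, 0.001]]
force: [0.3, -0.0, -0.6]
grip_width: 0.706
```

```bash
python3 look.py 13 w;  python3 - <<'E'
from rig import robot
o=robot.get_obs(); print(o["ee_pos"],o["force"],o["ft_torque"])
E
```

```text
[ 489.13466452 -235.74767614  182.53132147] [-0.91688536  0.05828001 -2.40746602] [-0.12568537 -0.07700052  0.06648461]
```

View pics/s13.png

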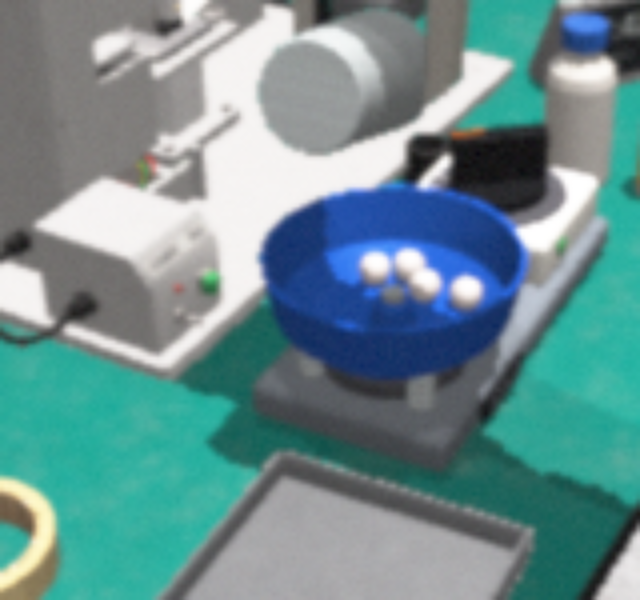

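View pics/w13.png

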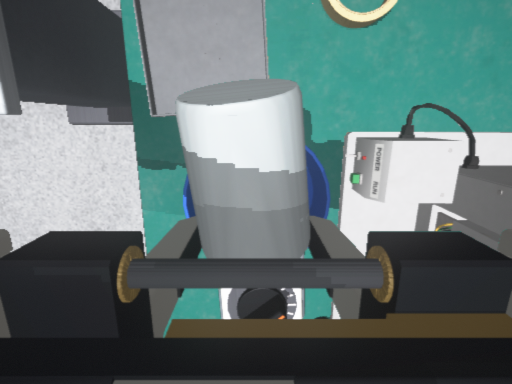

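Request:
play_rows(commands=[[[0, -0.005, -0.01, 0], [0, -0.01, -0.025, 0], [0, -0.01, -0.03, 0], [0, -0.01, -0.03, 0], [0, -0.01, -0.021, 0], [0.01, -0.008, -0.01, 0], [0.02, 0, 0, 0], [0.025, 0, 0, 0], [0.025, 0, 0, 0], [0, 0, 0, 0]]])

```text
clock: 14.6
ee_pos: [434.1, -109.2, 101.1]
eef_rot: [[-0.006, 1.0, 0.002], [0.002, 0.002, -1.0], [-1.0, -0.006, -0.002]]
force: [0.2, 0.7, -0.6]
grip_width: 0.703
```

```bash
python3 - <<'E'
from rig import robot, read_camera, calibration
import cv2, numpy as np
o=robot.get_obs(); print(o["ee_pos"],o["force"],o["ft_torque"])
im=read_camera("scene")[:,:,::-1]; cv2.imwrite("pics/z14.png",cv2.resize(im[150:330,170:330],None,fx=3.3,fy=3.3,interpolation=cv2.INTER_CUBIC))
np.savez("w14.npz",**calibration("wrist"))
im=read_camera("wrist")[:,:,::-1]; cv2.imwrite("pics/w14.png",im)
E
```

```text
[ 434.10395551 -109.15272253  101.14240137] [ 0.22830395  0.69510104 -0.56134008] [-0.15163244 -0.07318477 -0.04967614]
```

View pics/z14.png

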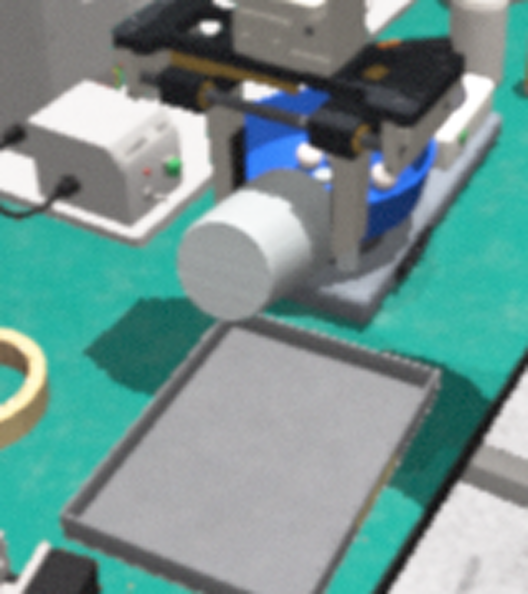

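View pics/w14.png

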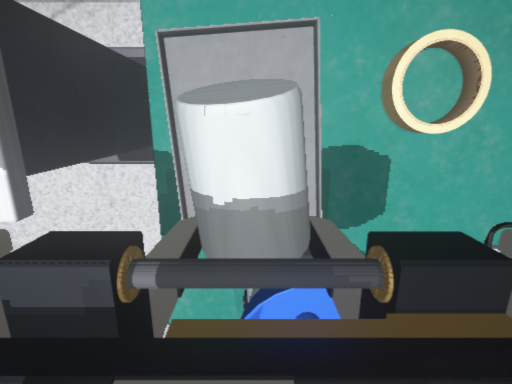

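```bash
python3 - <<'E'
from h import *
from rig import robot,calibration
c=calibration("scene"); w=dict(np.load("w14.npz"))
us=(238.5,232.4); uw=(239,96)
def P(c): return c["mtx"]@c["camera_from_world"][:3]
X=cv2.triangulatePoints(P(c),P(w),np.array(us,float).reshape(2,1),np.array(uw,float).reshape(2,1)); X=(X[:3]/X[3]).ravel(); print(X, proj(c,X),proj(w,X))
for z in (110,140,170): print(ray(w,(178,98),z).round(),ray(w,(300,93),z).round())
E
```

```text
[425.37140625 -30.16164841 167.25638621] [237.99046208 232.42497702] [236.04186551  97.9978483 ]
[382. -26. 110.] [465. -22. 110.]
[390. -28. 140.] [461. -25. 140.]
[398. -30. 170.] [456. -28. 170.]
```

Request:
play_rows(commands=[[[0.015, 0, 0, 0], [0.02, 0, 0, 0], [0.01, 0, 0, 0], [0, 0, 0, 0]]])

```text
clock: 15.2
ee_pos: [436.7, -110.1, 57.9]
eef_rot: [[-0.0, 1.0, 0.001], [0.0, 0.001, -1.0], [-1.0, -0.0, -0.0]]
force: [0.7, -0.8, -1.1]
grip_width: 0.705
```

Request:
play_rows(commands=[[[0, 0, 0, 0], [0, 0, 0, 0]]], jaw=110)

```text
clock: 15.45
ee_pos: [437.1, -110.3, 58.4]
eef_rot: [[0.001, 1.0, 0.001], [-0.0, 0.001, -1.0], [-1.0, 0.001, 0.0]]
force: [0.2, -0.2, -1.5]
grip_width: 0.708
```

Request:
play_rows(commands=[[[0, 0, 0, 0], [0, 0, 0, 0]]], jaw=90)

```text
clock: 15.7
ee_pos: [436.7, -110.2, 58.0]
eef_rot: [[0.0, 1.0, 0.001], [-0.0, 0.001, -1.0], [-1.0, 0.0, 0.0]]
force: [0.3, 0.4, -1.9]
grip_width: 0.706
```

```bash
python3 - <<'E'
from rig import robot, read_camera, calibration
import cv2, numpy as np
o=robot.get_obs(); print(o["ee_pos"],o["force"],o["ft_torque"],o["grip_width"])
im=read_camera("scene")[:,:,::-1]; cv2.imwrite("pics/z15.png",cv2.resize(im[150:330,170:330],None,fx=3.3,fy=3.3,interpolation=cv2.INTER_CUBIC))
E
```

```text
[ 436.71257668 -110.20758187   57.96319682] [ 0.3476059   0.40842081 -1.89885376] [-0.10675484 -0.08090021 -0.01734701] 0.7060088881805946
```

View pics/z15.png

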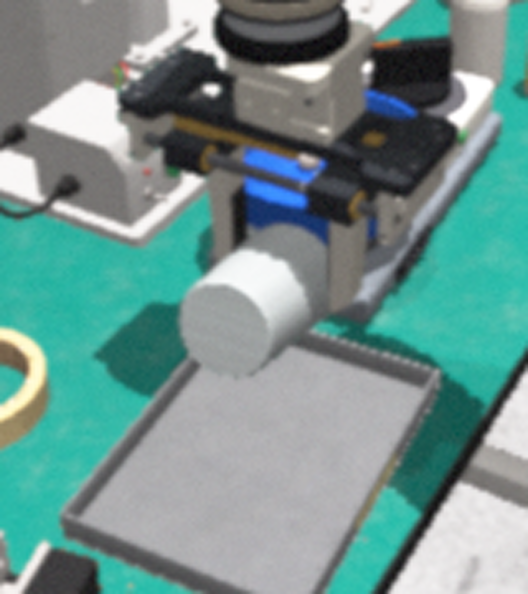

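Request:
play_rows(commands=[[[0, 0, 0, 0], [0, 0, 0, 0]]], jaw=82)

```text
clock: 16.0
ee_pos: [436.6, -110.1, 57.7]
eef_rot: [[-0.0, 1.0, 0.001], [0.0, 0.001, -1.0], [-1.0, -0.0, -0.0]]
force: [-0.4, -0.1, -1.4]
grip_width: 0.71
```

Request:
play_rows(commands=[[[0, 0, 0, 0], [0, 0, 0, 0]]], jaw=79)

```text
clock: 16.25
ee_pos: [436.6, -110.2, 57.8]
eef_rot: [[-0.0, 1.0, 0.001], [0.0, 0.001, -1.0], [-1.0, -0.0, -0.0]]
force: [0.4, 1.0, -1.2]
grip_width: 0.711
```

```bash
cat > l2.py <<'E'
import sys
from rig import robot, read_camera, calibration
import cv2, numpy as np
o=robot.get_obs(); print(o["clock"],o["ee_pos"].round(1) if hasattr(o["ee_pos"],'round') else o["ee_pos"],o["force"],o["ft_torque"],o["grip_width"])
im=read_camera("scene")[:,:,::-1]; cv2.imwrite(f"pics/z{sys.argv[1]}.png",cv2.resize(im[150:330,170:330],None,fx=3.3,fy=3.3,interpolation=cv2.INTER_CUBIC))
E
python3 l2.py 16
```

```text
16.25 [ 436.6 -110.2   57.8] [ 0.35947374  0.95894696 -1.16216799] [-0.1414506  -0.10645418  0.04845026] 0.7112291016035699
```

View pics/z16.png

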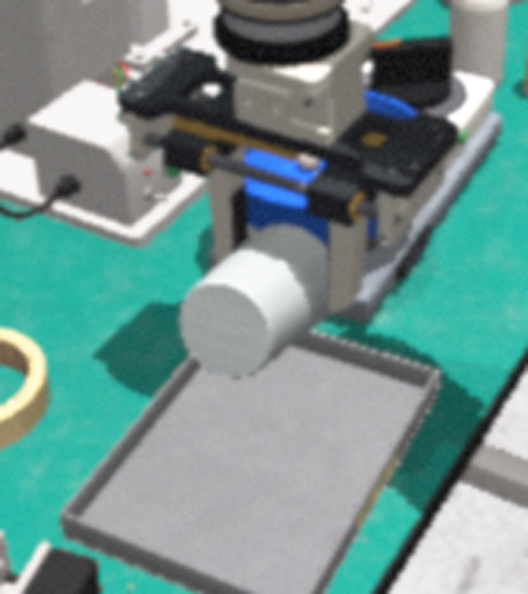

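Request:
play_rows(commands=[[[0, 0, 0, 0]]], jaw=77)

```text
clock: 16.42
ee_pos: [436.6, -110.2, 57.8]
eef_rot: [[-0.0, 1.0, 0.001], [0.0, 0.001, -1.0], [-1.0, -0.0, -0.0]]
force: [0.0, 0.4, -1.5]
grip_width: 0.709
```

Request:
play_rows(commands=[[[0, 0, 0, 0]]], jaw=76)

```text
clock: 16.55
ee_pos: [436.6, -110.2, 57.8]
eef_rot: [[0.0, 1.0, 0.001], [0.0, 0.001, -1.0], [-1.0, 0.0, -0.0]]
force: [-0.3, 0.3, -1.9]
grip_width: 0.705
```

Request:
play_rows(commands=[[[0, 0, 0, 0], [0, 0, 0, 0]]], jaw=75)

```text
clock: 16.8
ee_pos: [436.6, -110.1, 57.8]
eef_rot: [[0.0, 1.0, 0.001], [0.0, 0.001, -1.0], [-1.0, 0.0, -0.0]]
force: [0.5, 0.6, -1.1]
grip_width: 0.71
```

```bash
python3 l2.py 17
```

```text
16.8 [ 436.6 -110.1   57.8] [ 0.54149321  0.58124343 -1.12750764] [ 0.09001676 -0.12274622 -0.03846979] 0.7097480700833885
```

View pics/z17.png

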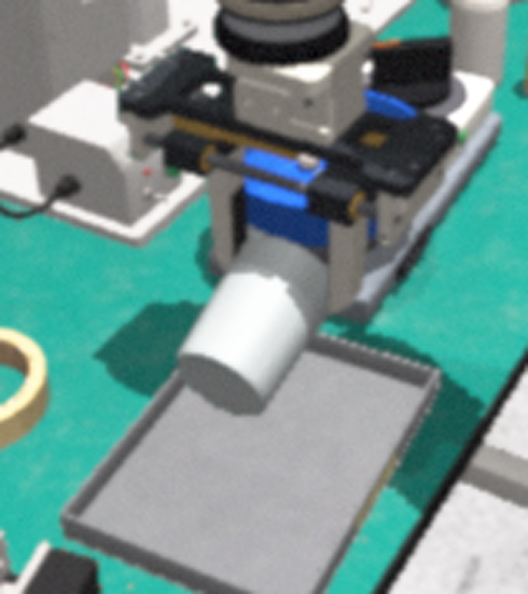

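Loosening the jaw lets the foot swing down by gravity, as I intended. I'll continue in single counts.

Request:
play_rows(commands=[[[0, 0, 0, 0], [0, 0, 0, 0]]], jaw=75)

```text
clock: 17.1
ee_pos: [436.6, -110.4, 57.8]
eef_rot: [[-0.0, 1.0, 0.0], [-0.0, 0.0, -1.0], [-1.0, -0.0, 0.0]]
force: [-0.6, 0.8, -1.7]
grip_width: 0.711
```

```bash
python3 l2.py 18
```

```text
17.1 [ 436.6 -110.4   57.8] [-0.55225453  0.75757888 -1.65502111] [ 0.02539249 -0.02168173 -0.02277994] 0.7110329682440146
```

View pics/z18.png

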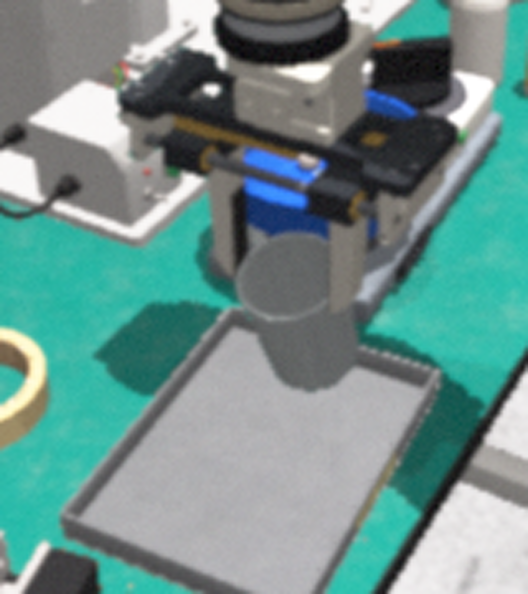

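Request:
play_rows(commands=[[[0, 0, 0, 0], [0, 0, 0, 0], [0, 0, 0, 0]]])

```text
clock: 17.52
ee_pos: [436.6, -110.1, 57.8]
eef_rot: [[-0.0, 1.0, 0.001], [0.0, 0.001, -1.0], [-1.0, -0.0, -0.0]]
force: [0.1, -0.3, -3.0]
grip_width: 0.708
```

```bash
python3 l2.py 19; python3 look.py 19 w
```

```text
17.525 [ 436.6 -110.1   57.8] [ 0.05185958 -0.30422989 -2.96500548] [ 0.03177453 -0.14502839 -0.00575798] 0.7081881930285754
```

View pics/z19.png

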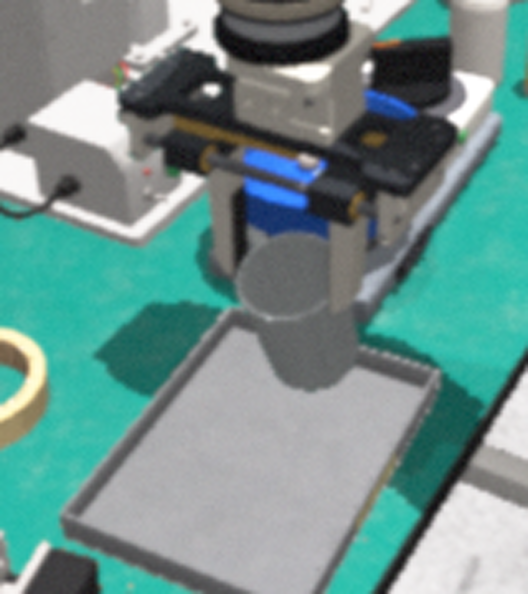

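View pics/w19.png

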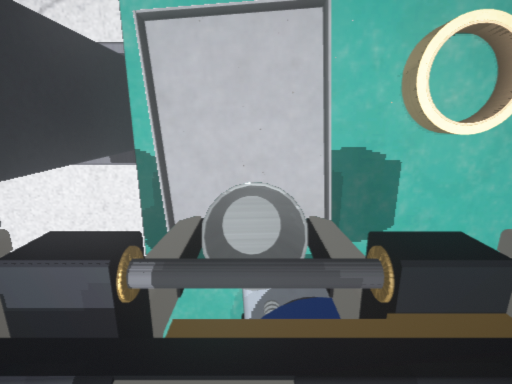

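Request:
play_rows(commands=[[[0, 0, -0.01, 0], [0, 0, -0.015, 0], [0, 0, -0.015, 0], [0, 0, -0.005, 0], [0, 0, 0, 0]]], jaw=78)

```text
clock: 18.3
ee_pos: [436.6, -64.6, 57.8]
eef_rot: [[0.0, 1.0, 0.002], [-0.0, 0.002, -1.0], [-1.0, 0.0, 0.0]]
force: [-0.0, 0.1, -1.7]
grip_width: 0.706
```

```bash
python3 l2.py 20;python3 - <<'E'
from h import *
from rig import calibration
c=calibration("scene")
for z in (3,15,30): print(ray(c,(264,267.6),z))
E
```

```text
18.3 [436.6 -64.6  57.8] [-0.00482053  0.13333745 -1.65690984] [-0.04675198 -0.04376296 -0.00100908] 0.7064583178366726
[ 427.5657365  -124.40494181    3.        ]
[ 421.25323244 -113.57108182   15.        ]
[ 413.36260237 -100.02875684   30.        ]
```

View pics/z20.png

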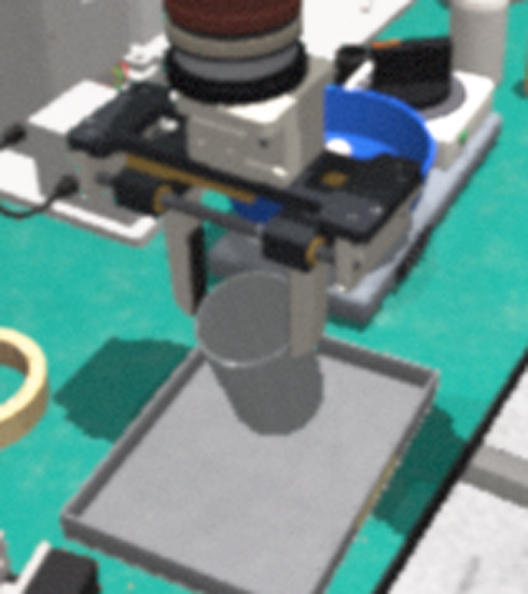

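Request:
play_rows(commands=[[[0.003, 0, 0, 0], [0.003, 0, 0, 0], [0.003, 0, 0, 0]]])

```text
clock: 18.73
ee_pos: [436.5, -65.5, 48.5]
eef_rot: [[-0.0, 1.0, 0.0], [0.0, 0.0, -1.0], [-1.0, -0.0, -0.0]]
force: [-1.0, 0.1, 3.6]
grip_width: 0.705
```

Request:
play_rows(commands=[[[0.003, 0, 0, 0], [0.003, 0, 0, 0], [0, 0, 0, 0]]])

```text
clock: 19.1
ee_pos: [440.2, -65.1, 46.2]
eef_rot: [[0.008, 1.0, 0.001], [-0.002, 0.001, -1.0], [-1.0, 0.008, 0.002]]
force: [-2.3, -0.2, 27.4]
grip_width: 0.708
```

```bash
python3 l2.py 21
```

```text
19.1 [440.2 -65.1  46.2] [-2.31166967 -0.23883042 27.41438149] [ 0.04340346  0.74400524 -0.03450564] 0.7080141099779316
```

View pics/z21.png

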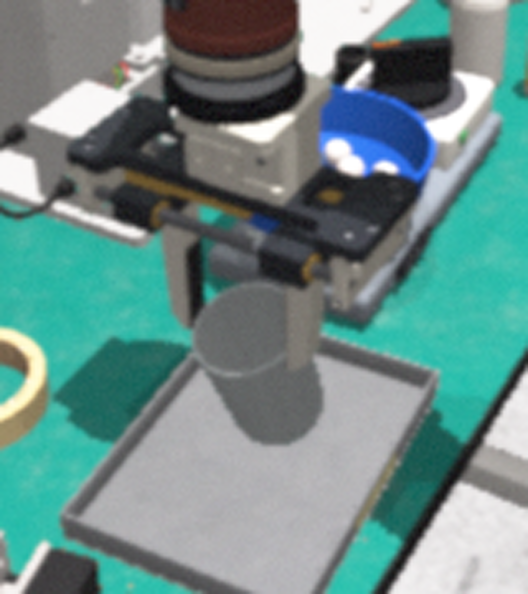

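Request:
play_rows(commands=[[[-0.003, 0, 0, 0], [0, 0, 0, 0]]])

```text
clock: 19.4
ee_pos: [438.3, -65.2, 46.6]
eef_rot: [[0.004, 1.0, 0.001], [-0.0, 0.001, -1.0], [-1.0, 0.004, 0.0]]
force: [0.7, 0.4, 8.9]
grip_width: 0.704
```

Request:
play_rows(commands=[[[0, 0, 0, 0], [0, 0, 0, 0]]], jaw=74)

```text
clock: 19.65
ee_pos: [436.4, -65.4, 45.7]
eef_rot: [[-0.0, 1.0, 0.001], [-0.0, 0.001, -1.0], [-1.0, -0.0, 0.0]]
force: [-0.2, -0.2, 2.2]
grip_width: 0.714
```

Request:
play_rows(commands=[[[0, 0, 0, 0], [0, 0, 0, 0]]], jaw=71)

```text
clock: 19.9
ee_pos: [436.0, -65.1, 45.3]
eef_rot: [[-0.001, 1.0, 0.001], [0.0, 0.001, -1.0], [-1.0, -0.001, -0.0]]
force: [-0.5, -0.1, -0.0]
grip_width: 0.721
```

```bash
python3 l2.py 22
```

```text
19.9 [436.  -65.1  45.3] [-0.51020172 -0.11448232 -0.01706996] [-0.02248372 -0.06988151 -0.07989994] 0.7205706306600663
```

View pics/z22.png

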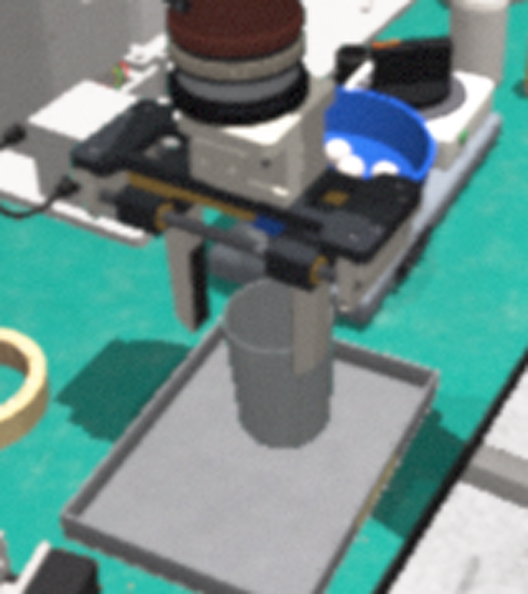

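The mug is standing upright. I'll open the jaw and withdraw straight up.

Request:
play_rows(commands=[[[0, 0, 0, 0], [0, 0, 0, 0], [0, 0, 0, 0], [0, 0, 0, 0], [-0.015, 0, 0, 0], [-0.03, 0, 0, 0], [-0.04, 0, 0, 0], [-0.04, 0, 0, 0], [0, 0, 0, 0]]], jaw=0)

```text
clock: 21.08
ee_pos: [438.8, -65.3, 173.3]
eef_rot: [[0.007, 1.0, 0.0], [-0.001, 0.0, -1.0], [-1.0, 0.007, 0.001]]
force: [-0.8, 0.4, -0.4]
grip_width: 0.998
```

```bash
python3 l2.py 23; python3 look.py 23 w; python3 - <<'E'
from rig import robot,read_camera
import cv2
im=read_camera("top")[:,:,::-1]; cv2.imwrite("pics/t23.png",im); cv2.imwrite("pics/d23.png",cv2.resize(im[175:235,180:330],None,fx=5,fy=5,interpolation=cv2.INTER_CUBIC))
E
```

```text
21.075 [438.8 -65.3 173.3] [-0.83932201  0.42118187 -0.37905038] [-0.03154942 -0.11074386 -0.00339408] 0.9977039604310796
```

View pics/w23.png

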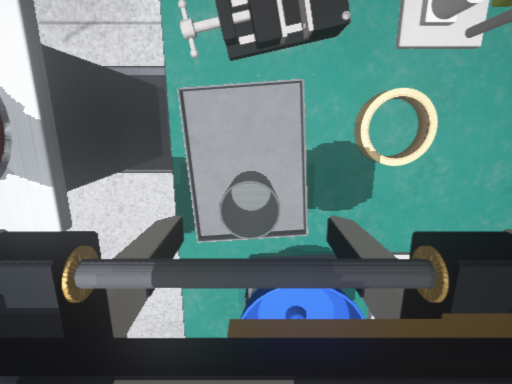

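View pics/d23.png

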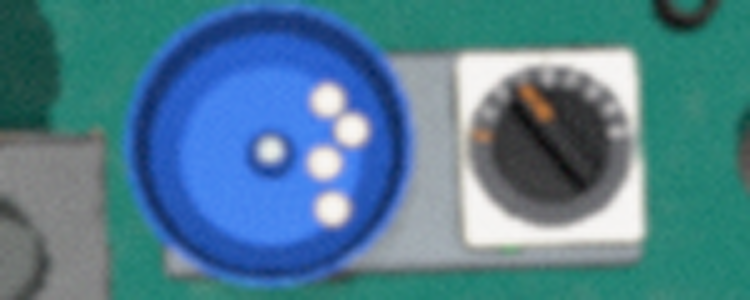

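```bash
python3 - <<'E'
from h import *
from rig import calibration
ct=calibration("top")
D=ray(ct,(290.2,204),71); print("dial from skirt",D)
f=lambda x,y:(180+x/5,175+y/5)
for n,uv in [("pt",(523,88)),("orange in",(548,115)),("far",(588,190))]: print(n,ray(ct,f(*uv),110))
im=cv2.imread("pics/t23.png"); hsv=cv2.cvtColor(im,cv2.COLOR_BGR2HSV)
m=cv2.inRange(hsv,(5,110,90),(22,255,255)); m[:, :270]=0;m[:,312:]=0;m[:180]=0;m[230:]=0
n,l,s,c=cv2.connectedComponentsWithStats(m)
for i in range(1,n): print(s[i],c[i],ray(ct,c[i],110 if c[i][0]>280 else 63))
ys,xs=np.nonzero(m); k=xs>280
print(np.c_[xs[k],ys[k]].tolist())
# dark bar
g=cv2.cvtColor(im,cv2.COLOR_BGR2GRAY)
print(g[190:219,276:306])
E
```

```text
dial from skirt [ 497.21037675 -410.65646505   71.        ]
pt [ 522.32813312 -390.77059723  110.        ]
orange in [ 507.45548242 -404.59635346  110.        ]
far [ 466.15833184 -426.53350577  110.        ]
[284 192   7   7  27] [286.88888889 195.07407407] [ 515.50592744 -397.10717876  110.        ]
[[285, 192], [286, 192], [284, 193], [285, 193], [286, 193], [287, 193], [284, 194], [285, 194], [286, 194], [287, 194], [288, 194], [285, 195], [286, 195], [287, 195], [288, 195], [289, 195], [286, 196], [287, 196], [288, 196], [289, 196], [287, 197], [288, 197], [289, 197], [290, 197], [287, 198], [288, 198], [289, 198]]
[[245 244 243 233 209 174 152 141 139 123 103 108 141 167 151 122 118 142
  160 143 128 141 184 223 235 241 244 245 246 241]
 [245 242 234 212 168 130 112 115 125 111  88  90 118 144 129 109 112 139
  143 130 112 120 151 181 207 229 238 243 244 244]
 [241 232 207 181 156 119  87  90 109 112  92  72  75  97  87  75  88 105
  108 103 104 129 155 158 166 185 223 239 243 244]
 [230 198 162 160 154 126  74  70 101 121 107  75  58  51  52  52  56  64
   67  72  96 134 162 1
[... 2453 characters left out ...]
 61  61  64  62  63  61
   58  50  62  77  96 105 109 109 134 176 225 243]
 [232 194 145 114 110 112 109  97  94  81  74  69  66  66  65  64  65  70
   70  83  94  97 104 109 110 122 163 209 238 245]
 [240 225 188 147 121 109 111 107 104 100  92  85  81  80  78  80  77  83
   90 101 101 110 105 112 123 152 201 232 241 244]
 [244 240 228 196 155 121 110 106 109 101 107 103  98  98 100  97  99 101
  100 104 109 108 115 125 152 196 229 241 244 244]
 [244 244 242 232 202 160 127 118 116 112 109 106 106 105 108 104 106 109
  105 110 113 128 145 176 206 230 242 244 244 244]
 [244 244 244 243 233 211 185 167 144 125 118 111 109 108 108 111 108 113
  117 129 150 179 205 227 236 242 243 245 244 245]]
```

Request:
play_rows(commands=[[[0, 0.004, 0.025, 0], [0, 0.008, 0.045, 0], [0, 0.01, 0.055, 0], [0, 0.01, 0.055, 0], [0, 0.01, 0.055, 0], [0, 0.008, 0.055, 0], [0, 0.006, 0.04, 0], [0, 0.002, 0.015, 0]]])

```text
clock: 22.28
ee_pos: [493.2, -412.4, 168.1]
eef_rot: [[-0.004, 1.0, -0.003], [0.002, -0.003, -1.0], [-1.0, -0.004, -0.002]]
force: [0.5, -0.2, -0.3]
grip_width: 0.999
```

Request:
play_rows(commands=[[[0, 0, 0, 8], [0, 0, 0, 10], [0, 0, 0, 10], [0, 0, 0, 10], [0, 0, 0, 10], [0, 0, 0, 4], [0, 0, 0, 0]]])

```text
clock: 23.15
ee_pos: [495.1, -407.8, 169.9]
eef_rot: [[-0.001, 0.619, -0.785], [0.002, -0.785, -0.619], [-1.0, -0.003, -0.0]]
force: [0.8, 0.2, -1.0]
grip_width: 0.999
```

```bash
python3 - <<'E'
from rig import robot, read_camera, calibration
import cv2, numpy as np
o=robot.get_obs(); print(o["clock"],o["ee_pos"],np.round(o["eef_rot"],3).tolist(),np.round(o["joint_pos"],2))
c=calibration("wrist"); im=read_camera("wrist"); np.savez("w24.npz",**c); cv2.imwrite("pics/w24.png",im[:,:,::-1])
im=read_camera("scene")[:,:,::-1]; cv2.imwrite("pics/s24.png",im)
E
```

```text
23.15 [ 495.08205609 -407.77527452  169.94119994] [[-0.001, 0.619, -0.785], [0.002, -0.785, -0.619], [-1.0, -0.003, -0.0]] [ 0.73  0.61 -0.13  1.46  0.08  1.08 -0.32]
```

View pics/w24.png

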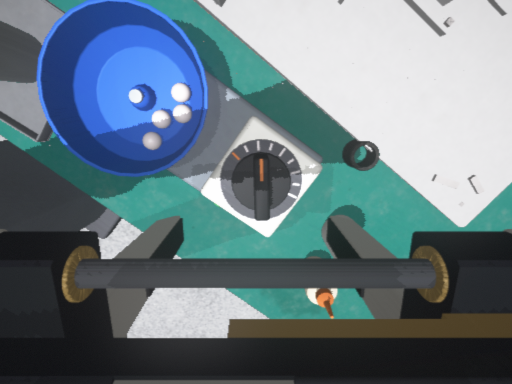

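View pics/s24.png

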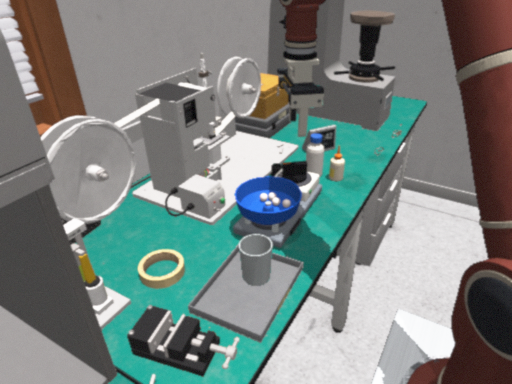

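```bash
python3 - <<'E'
from h import *
w=dict(np.load("w24.npz")); im=cv2.imread("pics/w24.png")
cv2.imwrite("pics/wz24.png",cv2.resize(im[105:245,190:335],None,fx=4,fy=4,interpolation=cv2.INTER_CUBIC))
hsv=cv2.cvtColor(im,cv2.COLOR_BGR2HSV)
m=cv2.inRange(hsv,(4,110,80),(22,255,255)); z=np.zeros_like(m); z[140:200,220:320]=m[140:200,220:320]
n,l,s,c=cv2.connectedComponentsWithStats(z)
for i in range(1,n):
    if s[i][4]<4: continue
    ys,xs=np.nonzero(l==i); pts=np.array([ray(w,(x,y),110 if c[i][0]>250 else 62.5)[:2] for x,y in zip(xs,ys)])
    v=cv2.fitLine(pts.astype(np.float32),cv2.DIST_L2,0,.01,.01).ravel(); print(s[i],c[i].round(1),pts.mean(0).round(1),"ang",np.degrees(np.arctan2(v[1],v[0])).round(1))
# skirt: dark
mm=cv2.inRange(im,(0,0,0),(75,75,75)); z=np.zeros_like(mm); z[140:230,210:315]=mm[140:230,210:315]
n,l,s,c=cv2.connectedComponentsWithStats(z); i=1+np.argmax(s[1:,4]); print(s[i],c[i])
E
```

```text
[232 152   8   8  20] [235.5 155.5] [ 503.5 -371.3] ang 82.8
[259 158   5  23  76] [260.9 169. ] [ 515.  -398.1] ang 40.8
[ 231  152   59   67 1489] [260.32437878 173.01141706]
```

View pics/wz24.png

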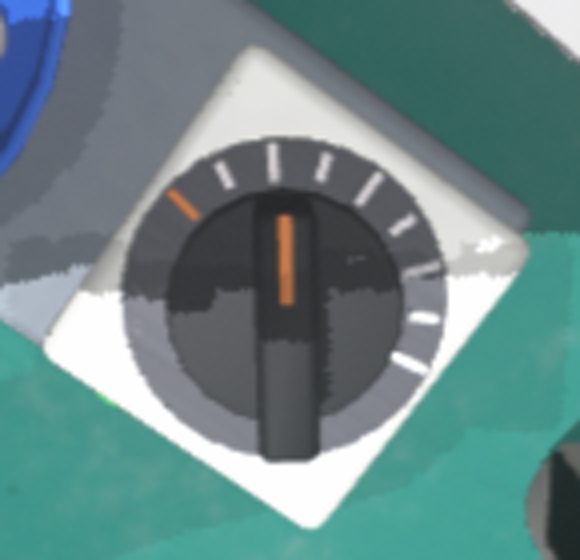

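Request:
play_rows(commands=[[[0.02, 0.0045, 0, -2.5], [0.025, 0, 0, 0], [0.025, 0, 0, 0], [0.015, 0, 0, 0], [0.006, 0, 0, 0], [0, 0, 0, 0]]])

```text
clock: 24.0
ee_pos: [497.7, -413.8, 79.6]
eef_rot: [[0.0, 0.65, -0.76], [0.0, -0.76, -0.65], [-1.0, -0.0, -0.0]]
force: [-0.2, -0.4, 0.6]
grip_width: 1.005
```

```bash
python3 - <<'E'
from rig import robot, read_camera, calibration
import cv2, numpy as np
o=robot.get_obs(); print(o["clock"],o["ee_pos"],np.degrees(np.arctan2(o["eef_rot"][1][1],o["eef_rot"][0][1])))
im=read_camera("wrist"); cv2.imwrite("pics/w25.png",im[:,:,::-1])
E
```

```text
24.0 [ 497.69459779 -413.75078532   79.57182928] -49.43473345122635
```

View pics/w25.png

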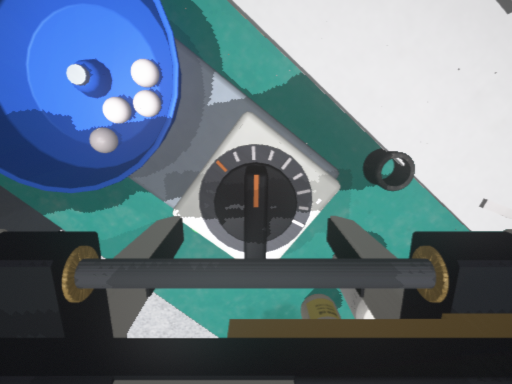

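Request:
play_rows(commands=[[[0, 0, -0.0015, 0], [0, 0, 0, 0], [0, 0, 0, 0], [0, 0, 0, 0], [0, 0, 0, 0], [0, 0, 0, 0], [0, 0, 0, 0], [0, 0, 0, 0], [0, 0, 0, 0], [0, 0, 0, 0]]], jaw=255)

```text
clock: 25.3
ee_pos: [498.7, -412.7, 79.8]
eef_rot: [[0.0, 0.65, -0.76], [0.0, -0.76, -0.65], [-1.0, -0.0, -0.0]]
force: [0.3, 0.1, 0.1]
grip_width: 0.012
```

```bash
python3 - <<'E'
from rig import robot, read_camera, calibration
import cv2, numpy as np
from h import *
o=robot.get_obs(); print(o["clock"],o["ee_pos"],o["force"],o["ft_torque"],o["grip_width"])
w=calibration("wrist"); print(proj(w,o["ee_pos"]))
im=read_camera("wrist"); cv2.imwrite("pics/w26.png",im[:,:,::-1])
im=read_camera("scene")[:,:,::-1]; cv2.imwrite("pics/s26.png",cv2.resize(im[130:230,240:370],None,fx=5,fy=5,interpolation=cv2.INTER_CUBIC))
E
```

```text
25.3 [ 498.74803905 -412.69751007   79.7604571 ] [0.34314257 0.10629445 0.09354201] [-0.02881287  0.02444818 -0.00893439] 0.012347860249674734
[256.28510105 209.1263296 ]
```

View pics/w26.png

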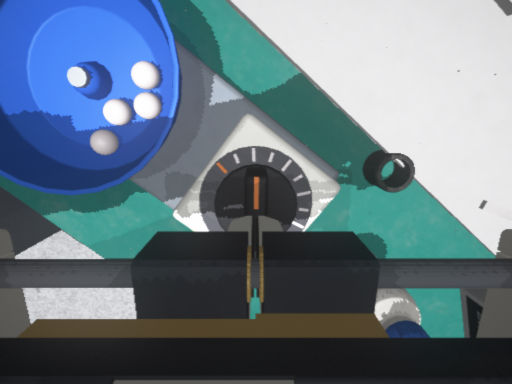

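View pics/s26.png

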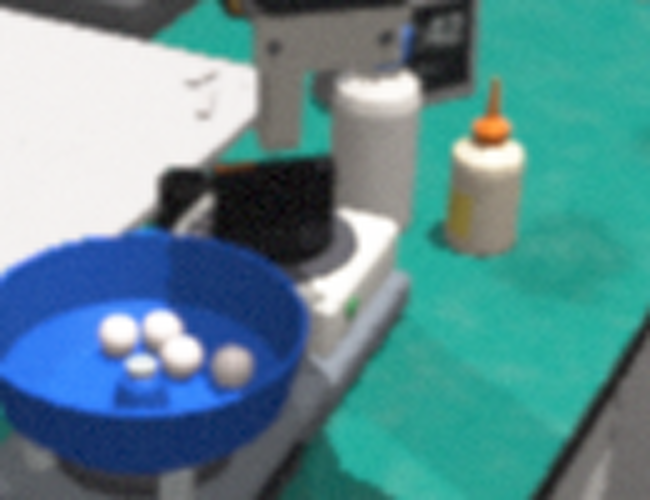

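```bash
python3 - <<'E'
from rig import robot, calibration
from h import *
c=calibration("scene"); o=robot.get_obs()
print(proj(c,[495,-408,170]), proj(c,o["ee_pos"]), proj(c,[498,-411,110]))
w=calibration("wrist"); M=w["camera_from_world"]; print("cam pos",-M[:3,:3].T@M[:3,3]); print(M[:3,:3])
w0=dict(np.load("w24.npz")); M=w0["camera_from_world"]; print("cam pos24",-M[:3,:3].T@M[:3,3])
print(proj(w,[498,-411,110]))
im=cv2.imread("pics/s26.png")
E
```

```text
[295.6805149 142.6459291] [293.96686031 172.0866935 ] [294.32733213 162.53935945]
cam pos [ 549.13845222 -368.04831459  286.12344013]
[[ 6.49940084e-01 -7.59985439e-01 -1.38620969e-04]
 [-7.36807267e-01 -6.30162777e-01  2.44969234e-01]
 [-1.86260405e-01 -1.59113188e-01 -9.69530843e-01]]
cam pos24 [ 547.47220474 -365.70479984  376.34601673]
[253.91370036 222.16847091]
```

```bash
python3 - <<'E'
from rig import robot, calibration
from h import *
w0=dict(np.load("w24.npz")); w=calibration("wrist"); ct=calibration("top")
print("skirt w24",ray(w0,(261,181),71)," skirt w26",ray(w,(255,203),71))
print("ptr end w24",ray(w0,(261.5,158),110),"w26",ray(w,(256,177),110))
for n,p in [("axis110",[498,-411,110]),("ptr",[498+30*np.cos(.712),-411+30*np.sin(.712),110]),("axis71",[498,-411,71])]: print(n,proj(w,p),proj(w0,p))
print("balls/bowl", proj(w,[490,-250,55+23]), proj(w0,[490,-250,78]))
im=cv2.imread("pics/w26.png"); cv2.imwrite("pics/wz26.png",cv2.resize(im[130:290,180:330],None,fx=4,fy=4,interpolation=cv2.INTER_CUBIC)[:600])
E
```

```text
skirt w24 [ 499.5446609  -411.46429308   71.        ]  skirt w26 [ 499.91584689 -410.37344321   71.        ]
ptr end w24 [ 523.83576255 -391.76429044  110.        ] w26 [ 522.73724034 -391.66966048  110.        ]
axis110 [253.91370036 222.16847091] [260.43098763 190.14369647]
ptr [253.67360414 179.04433479] [259.20607466 160.28494167]
axis71 [254.06085452 205.17947971] [259.8349632  181.79533428]
balls/bowl [73.44851375 74.72327222] [132.90049526  94.72016424]
```

View pics/wz26.png

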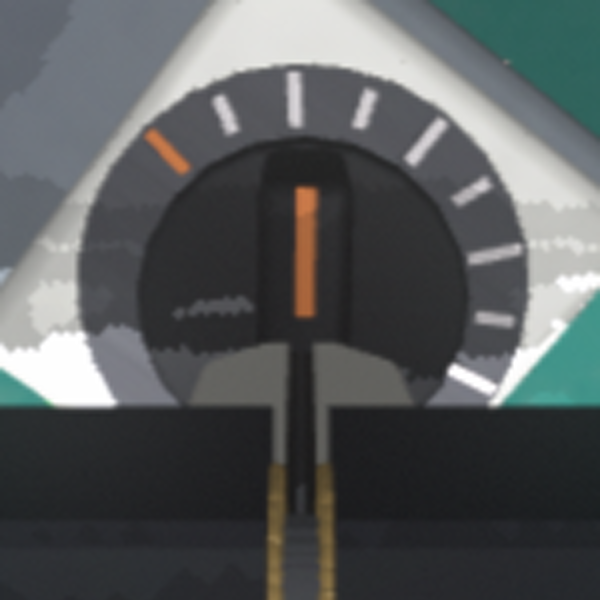

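```bash
python3 - <<'E'
from rig import robot, calibration, read_camera
from h import *
c=calibration("scene"); 
im=read_camera("scene")[:,:,::-1]
cv2.imwrite("pics/s27.png",cv2.resize(im[125:185,265:335],None,fx=9,fy=9,interpolation=cv2.INTER_CUBIC))
for z in (80,90,100,110,115,120,130): print(z,proj(c,[498.7,-412.7,z]).round(1),((proj(c,[498.7,-412.7,z])-[265,125])*9).round())
E
```

```text
80 [294. 172.] [261. 423.]
90 [294.1 168.8] [262. 394.]
100 [294.2 165.5] [263. 365.]
110 [294.4 162.2] [264. 335.]
115 [294.4 160.6] [265. 320.]
120 [294.5 158.9] [266. 305.]
130 [294.6 155.5] [267. 275.]
```

View pics/s27.png

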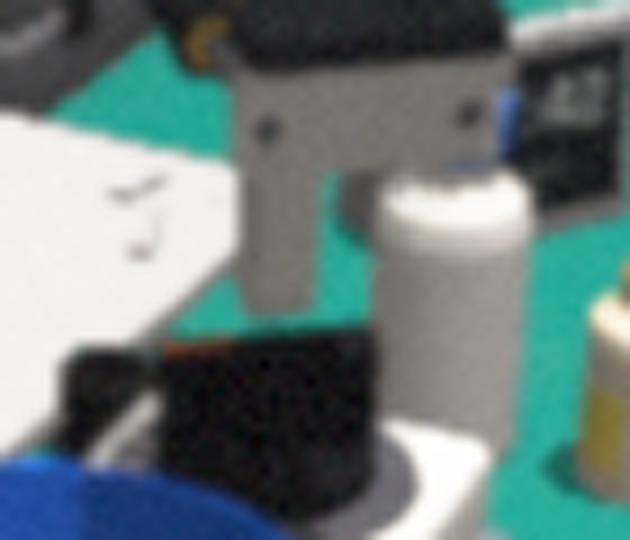

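The picture shows the finger tips ending near z≈116 while the state reports 80. The reported TCP therefore sits about 36 mm lower than the real tips, and the fingers shut above the bar. I'll open, go down 35 mm and grip again.

Request:
play_rows(commands=[[[0, 0, 0, 0], [0, 0, 0, 0], [0, 0, 0, 0], [0, 0, 0, 0], [0, 0, 0, 0], [0.006, 0, 0, 0], [0.01, 0, 0, 0], [0.01, 0, 0, 0], [0.006, 0, 0, 0], [0, 0, 0, 0]]], jaw=0)

```text
clock: 26.7
ee_pos: [498.3, -412.4, 46.9]
eef_rot: [[-0.001, 0.65, -0.76], [0.001, -0.76, -0.65], [-1.0, -0.002, 0.0]]
force: [-0.9, 0.9, 0.2]
grip_width: 0.989
```

```bash
python3 - <<'E'
from rig import robot, calibration, read_camera
from h import *
o=robot.get_obs(); print(o["clock"],o["ee_pos"],o["force"])
im=read_camera("scene")[:,:,::-1]
cv2.imwrite("pics/s28.png",cv2.resize(im[125:185,265:335],None,fx=9,fy=9,interpolation=cv2.INTER_CUBIC))
cv2.imwrite("pics/w28.png",read_camera("wrist")[:,:,::-1])
E
```

```text
26.7 [ 498.29738735 -412.36374442   46.86446806] [-0.91757683  0.93238398  0.1942025 ]
```

View pics/s28.png

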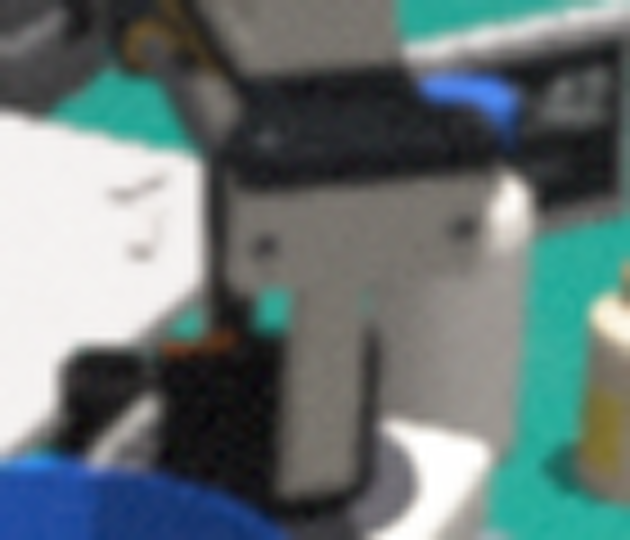

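View pics/w28.png

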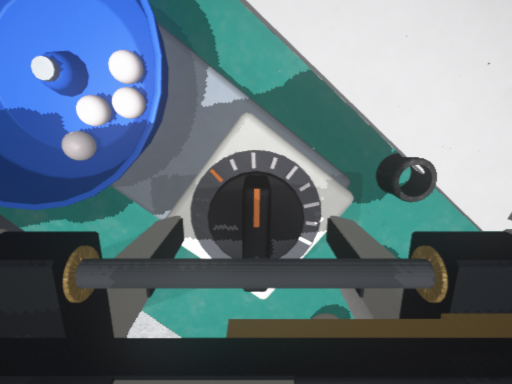

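Request:
play_rows(commands=[[[0, 0, 0, 0], [0, 0, 0, 0], [0, 0, 0, 0], [0, 0, 0, 0], [0, 0, 0, 0], [0, 0, 0, 0], [0, 0, 0, 0], [0, 0, 0, 0]]], jaw=255)

```text
clock: 27.8
ee_pos: [498.8, -412.7, 47.8]
eef_rot: [[0.0, 0.65, -0.76], [0.0, -0.76, -0.65], [-1.0, -0.0, -0.0]]
force: [0.2, -0.0, 0.9]
grip_width: 0.191
```

Request:
play_rows(commands=[[[0, 0, 0, 8], [0, 0, 0, 8], [0, 0, 0, 8], [0, 0, 0, 8], [0, 0, 0, 8], [0, 0, 0, 0]]])

```text
clock: 28.55
ee_pos: [499.0, -412.7, 47.8]
eef_rot: [[0.0, 0.011, -1.0], [-0.001, -1.0, -0.011], [-1.0, 0.001, -0.0]]
force: [-0.3, -1.0, -0.3]
grip_width: 0.168
```

```bash
python3 - <<'E'
from rig import robot, calibration, read_camera
from h import *
o=robot.get_obs(); print(o["clock"],o["ee_pos"],o["force"],o["ft_torque"],np.degrees(np.arctan2(o["eef_rot"][1][1],o["eef_rot"][0][1])),o["joint_pos"].round(2) if hasattr(o["joint_pos"],"round") else o["joint_pos"])
cv2.imwrite("pics/w29.png",read_camera("wrist")[:,:,::-1])
E
```

```text
28.55 [ 499.00193929 -412.72429564   47.78500397] [-0.33781081 -0.98921055 -0.30415683] [-0.07952459 -0.11952017 -0.00139134] -89.3527010801854 [ 0.62  0.75  0.07  1.57 -0.06  0.82 -0.85]
```

View pics/w29.png

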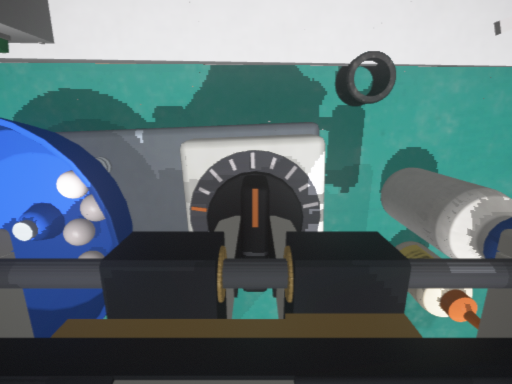

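Request:
play_rows(commands=[[[0, 0, 0, 8], [0, 0, 0, 8], [0, 0, 0, 8], [0, 0, 0, 8], [0, 0, 0, 8], [0, 0, 0, 0], [0, 0, 0, 0]]])

```text
clock: 29.48
ee_pos: [499.1, -412.4, 47.8]
eef_rot: [[0.001, -0.633, -0.774], [0.001, -0.774, 0.633], [-1.0, -0.001, -0.0]]
force: [0.8, 0.4, -0.1]
grip_width: 0.166
```

```bash
python3 - <<'E'
from rig import robot, calibration, read_camera
from h import *
o=robot.get_obs(); print(o["clock"],o["ee_pos"],o["force"],o["ft_torque"],np.degrees(np.arctan2(o["eef_rot"][1][1],o["eef_rot"][0][1])))
cv2.imwrite("pics/w30.png",read_camera("wrist")[:,:,::-1])
E
```

```text
29.475 [ 499.12972369 -412.35644726   47.78343038] [ 0.82351648  0.44641154 -0.1380331 ] [ 0.11309654 -0.15781427 -0.03225813] -129.29437512763553
```

View pics/w30.png

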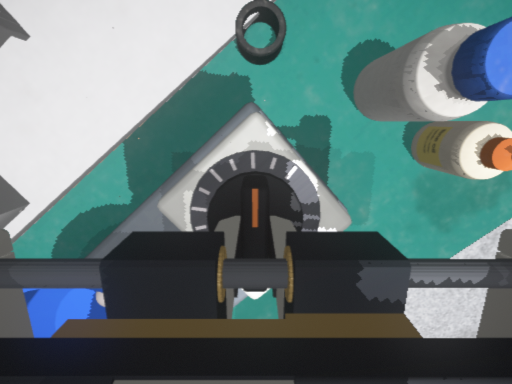

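Request:
play_rows(commands=[[[0, 0, 0, 0], [0, 0, 0, 0], [0, 0, 0, 0], [0, 0, 0, 0], [-0.01, 0, 0, 0], [-0.03, 0, 0, 0], [-0.04, 0, 0, 0], [-0.05, 0, 0, 0], [-0.05, 0, 0, 0], [0, 0, 0, 0]]], jaw=120)

```text
clock: 30.78
ee_pos: [500.7, -415.3, 234.0]
eef_rot: [[0.009, -0.636, -0.772], [-0.008, -0.772, 0.636], [-1.0, 0.0, -0.012]]
force: [-0.8, -0.2, 0.3]
grip_width: 0.533
```

Request:
play_rows(commands=[[[-0.01, 0, 0.02, 0], [-0.01, 0, 0.04, 0], [0, 0, 0.04, 0], [0, 0, 0.02, 0], [0, 0, 0, 0]]])

```text
clock: 31.4
ee_pos: [405.1, -335.6, 247.9]
eef_rot: [[-0.0, -0.636, -0.772], [0.001, -0.772, 0.636], [-1.0, -0.001, 0.001]]
force: [1.1, -0.2, 0.2]
grip_width: 0.532
```

```bash
python3 - <<'E'
from rig import robot, calibration, read_camera
from h import *
o=robot.get_obs(); print(o["clock"],o["ee_pos"],o["force"])
cv2.imwrite("pics/w31.png",read_camera("wrist")[:,:,::-1])
cv2.imwrite("pics/s31.png",read_camera("scene")[:,:,::-1])
cv2.imwrite("pics/t31.png",read_camera("top")[:,:,::-1])
E
```

```text
31.4 [ 405.08163415 -335.57513898  247.85970858] [ 1.05274802 -0.20100246  0.24953957]
```

View pics/w31.png

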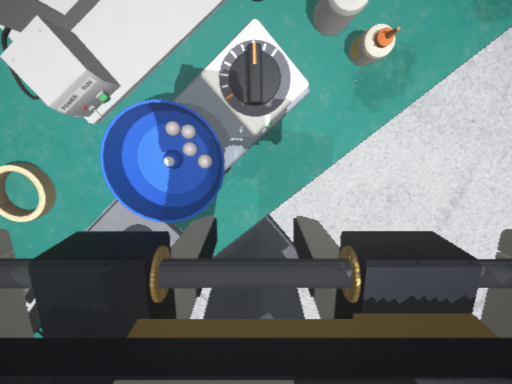

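View pics/s31.png

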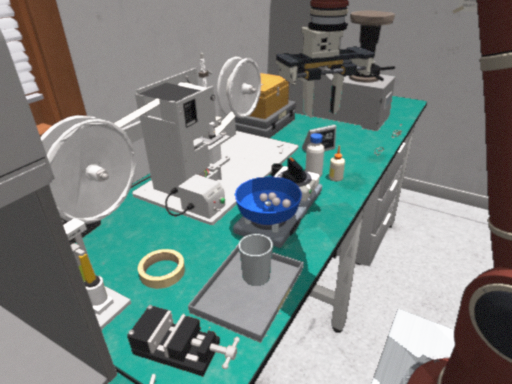

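View pics/t31.png

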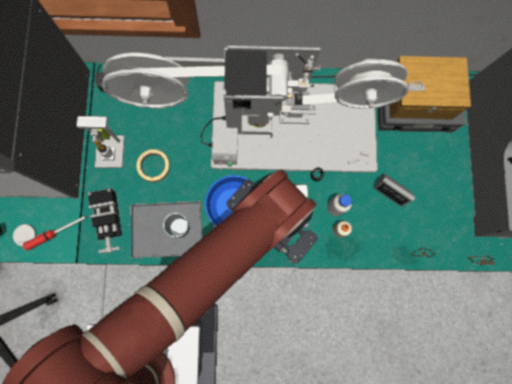

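```bash
python3 - <<'E'
from h import *
from rig import calibration
w=calibration("wrist"); im=cv2.imread("pics/w31.png")
cv2.imwrite("pics/wz31.png",cv2.resize(im[10:140,190:320],None,fx=4.5,fy=4.5,interpolation=cv2.INTER_CUBIC))
hsv=cv2.cvtColor(im,cv2.COLOR_BGR2HSV)
m=cv2.inRange(hsv,(4,110,80),(22,255,255)); z=np.zeros_like(m); z[20:130,210:300]=m[20:130,210:300]
n,l,s,c=cv2.connectedComponentsWithStats(z)
for i in range(1,n):
    if s[i][4]<4: continue
    ys,xs=np.nonzero(l==i); h=110 if c[i][0]>245 else 62.5
    pts=np.array([ray(w,(x,y),h)[:2] for x,y in zip(xs,ys)]); d=pts.mean(0)-[498.5,-411.5]
    v=cv2.fitLine(pts.astype(np.float32),2,0,.01,.01).ravel(); print(s[i],c[i].round(1),pts.mean(0).round(1),"dir from axis",np.degrees(np.arctan2(d[1],d[0])).round(1),"line",np.degrees(np.arctan2(v[1],v[0])).round(1))
E
```

```text
[252  43   4  21  63] [254.  53.] [ 517.  -426.4] dir from axis -38.8 line -39.3
[226  94   7   5  17] [229.1  96.1] [ 505.4 -373. ] dir from axis 79.8 line 80.7
```

View pics/wz31.png

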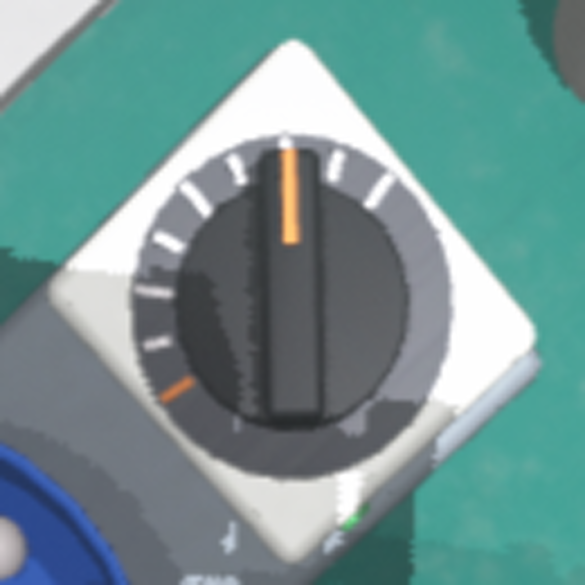

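```bash
python3 - <<'E'
from rig import robot
o=robot.get_obs(); print(o["clock"],max(abs(x) for x in o["dq"])); print(robot.close_job())
E
```

```text
31.55 0.010583488810696162
the job is handed in; nothing more can be done
None
```

The job is handed in at about 31.6 s. All three parts are done, though the mug needed a workaround and I had two missteps along the way.

**What I did**
- **Balls:** The moves can only turn the tool about its own vertical axis. I pivoted the mug between the pads against the bowl rim until all four balls rolled into the bowl.
- **Mug:** I loosened the jaw one count at a time so the mug swung upright under gravity, then set it down in the tray.
- **Dial:** I gripped the bar and turned it 80° clockwise.

**Last checks**
- **Bowl:** The wrist and scene pictures show four balls in the bowl.
- **Mug:** It stands upright inside the tray.
- **Dial:** The pointer went from +40.8° to −39.3°, which is four clicks (stop 2 to stop 6, 120° from the orange mark).
- **Bystanders:** In the last top picture the bottles and tape sit where they started, judged by eye. The gripper was clear of everything.

**What disagreed**
- **Reported tip height:** The pictures put the finger tips about 36 mm higher than the reported TCP. I therefore held the mug much nearer its rim than planned. The first grip on the dial shut above the bar, and I redid it lower.
- **Setting-down force:** The mug pressed on the tray with about 27 N for a moment before I eased off.

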